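Turn the wrong-way plate boss up with the spatula

TASK

Three freshly degreased aluminium turntable plates lie drying on the rubber mat, and one of them lies the wrong way up, with its boss underneath. Take the spatula from its rest in front of the bench rack, work its blade under the rim of that plate and turn the plate over, low over the mat (never more than 10 cm up), so that it lies flat on the mat with its boss up; then lay the spatula back in its rest. Nothing but the spatula may touch the plate (no fingers, no gripper), and leave the other plates, the jar and the other loose things on the bench where they are, and do not bump the rack.

Things in the scene. Friction and masses are not known exactly. Their poses are not given: they have to be found in the camera images.
- plate_centre (a point): The plate to turn: aluminium disc, flange diameter 90 mm, 6 mm thick, with a boss 36 mm in diameter and 10 mm high in the middle of one face; about 130 g. It lies boss down, so its rim's underside stands 10 mm above the mat. Point: centre of the flange, half-way through its 6 mm; z axis away from the boss: up at the start, down once turned.
- good_a_centre (a point): Another such plate, already boss up with its flange flat on the mat: leave it. The point is the centre of its flange, 3 mm above the mat.
- good_b_centre (a point): A third such plate, also already boss up: leave it. The point is the centre of its flange, 3 mm above the mat.
- mat_centre (a point): Thin grippy black rubber mat fixed to the bench, 420 mm (its x) by 340 mm (its y), 4 mm thick. The point is the middle of its upper face. The three plates lie in a rough row along its x, on its +y half, about 115 mm apart; the jar stands near its -y edge.
- jar_centre (a point): Small screw jar, 44 mm in diameter and 70 mm high, standing on the mat. The point is its centre, half-way up.
- rest (a point): Rest of the spatula: two V-notched steel posts, 8 mm thick, at 45 mm either side along this frame's y, carry the handle's axis along y, 95 mm above the bench. The point is the middle of the rested handle's axis; x points away from the robot, into the rack. With the rack's board close above and behind, a hand coming straight down strikes the board: lean it 30 to 45 degrees, from the robot's side.
- handle (a point): Middle of the spatula's handle, on its axis: a round wooden bar, diameter 24 mm, 120 mm long along y. From its -y end a thin cranked shank leads down to a flat stiff blade 60 mm wide (x), 75 mm long (y), 3 mm thick, parallel to the handle, its mid-plane 75 mm below the handle's axis. About 170 g; centre of mass some 30 mm from this point towards the blade.
- blade_tip (a point): Middle of the free end of the spatula's blade, mid-thickness: 160 mm in -y and 75 mm below the handle point, in the spatula's frame.
- spray_centre (a point): Tall white bottle, 60 mm in diameter and 190 mm high, at its centre: leave it.
- tape_centre (a point): Roll of tape lying flat, 90 mm in diameter and 25 mm high, at its centre: leave it.
- carton_centre (a point): Small white carton, 100 x 70 x 50 mm high, at its centre: leave it.
- board_edge (a point): Middle of the lower front edge of the bench rack's board, 55 mm beyond the rested handle in x and 130 mm above it. The board is 170 mm deep (+x), 300 mm wide (y) and 18 mm thick, with cartons on it up to 300 mm above the bench. Its 26 mm square front legs are centred 13 mm behind this edge, 135 mm either side; a black case stands under it, 65 mm behind the edge. Do not strike the rack.
- driver_centre (a point): Screwdriver with a red handle lying by the black cases, about 25 mm thick; a point on it: leave it.
- block_centre (a point): Small cork block, 80 x 50 x 30 mm high, at its centre: leave it.
Things that resemble listed ones, but are neither listed nor needed, are in the scene too. Leave any red look-alike of the part that bears handle alone. Leave any purple look-alike of the part that bears plate_centre alone.

How it is judged:
On the way, in this order (a step that is already met when the one before it is completed fails the run):
1. the spatula is lifted out of its rest (distance of handle from where it was at the start of the episode above 0.05 m), for 0.1 s.
2. the spatula raises the plate past 45 degrees (angle between plate_centre's own z axis and vertical between 0.78 and 2.3 rad and contact force between spatula and plate above 0.05 N).
3. the plate lies boss up (angle between plate_centre's own z axis and vertical above 3.04 rad and height (world z) of plate_centre below 0.011 m), for 0.2 s.
At the end, for the whole second after the job is handed in: The plate lies at rest flat on the mat (within about 6 degrees, its centre on the mat), boss up; the spatula is back in both notches of its rest (handle's middle within 20 mm of where it is rested, level and in line within 7 degrees, blade hanging down), released and at rest (all of step 3 and height (world z) of plate_centre above 0.004 m and x of plate_centre in the frame of mat_centre between -0.21 and 0.21 m and y of plate_centre in the frame of mat_centre between -0.17 and 0.17 m and linear speed of each of plate, spatula below 0.02 m/s and distance between handle and rest below 0.02 m and angle between the y axis of handle and the y axis of rest, either way round below 0.12 rad and height (world z) of blade_tip below 0.06 m); the robot touches nothing.
It fails at once if fingers or arm touch the plate to be turned (contact force between any of the fingers, the arm and plate above 0.5 N).
It fails at once if the plate is lifted high or tossed (centre over 120 mm above the bench) (height (world z) of plate_centre above 0.12 m).
It fails at once if another plate is moved more than 15 mm or lifted (distance of any of good_a_centre, good_b_centre from where it was at the start of the episode above 0.015 m).
It fails at once if the jar, bottle, tape, carton, screwdriver or cork block is moved more than 20 mm or tipped (distance of any of jar_centre, spray_centre, tape_centre, carton_centre, driver_centre, block_centre from where it was at the start of the episode above 0.02 m).
It fails at once if the bench rack is struck (contact force between the arm and rack above 15 N).
It also fails if it takes over 54 s, if anything falls off the work surface, if the arm or the gripper's body presses on something with over 40 N, if the wrist force passes 120 N, or if a joint passes its speed limit or range.

ROBOT

A 7-joint arm with a two-finger parallel gripper is mounted at the origin on the work surface. World frame = base frame: x ahead of the robot, y to its left, z up, the work surface at z = 0. Lengths are in m, angles in rad, forces in N, time in s.
With the tool pointing down it reaches from about 0.35 to 0.9 m from the base axis. Payload 8.1 kg.
Tool frame: the origin (TCP) lies midway between the tips of the shut fingers; the grasp point (between the pads) lies arm.hold_point_z behind it (arm.hold_point_z is the distance from the TCP to the grasp point, in m); z points along the fingers, x is the direction in which the jaws open and shut, and the axes are right-handed (so a half turn about z gives the same grasp; the last joint's range is limited). The gripper opens to 92 mm and grips with 3 to 60 N. Pads are 19 mm wide; open, the fingers measure 130 mm over their backs; the gripper's body (75 mm by 190 mm) begins 47 mm behind the grasp point.
Start: joints at [1.062, 0.434, 0.025, 1.573, -0.012, 1.134, -0.075], TCP at [0.247, -0.574, 0.227] pointing down, gripper open.
Joint ranges: [-2.62, 2.62], [-0.44, 2.09], [-1.27, 1.32], [0.08, 2.57], [-1.32, 4.46], [0.12, 2], [-2.74, 2.74]. Speed limits (rad/s): [2.22, 2.22, 3.01, 3.01, 3.14, 3.14, 3.14].

INTERFACE

Orientations are given as a rotation vector (axis times angle).
In Python, from cell import arm gives the robot as it stands.
- The arm moves only by the shell command python3 -m pendant 'ROWS' [FORCE]. ROWS is JSON, a list of rows, each an object with "dp": the shift along the tool's x, y, z in m, a list of three; "rotation": the turn, a rotation vector about the tool's x, y, z in rad, a list of three; "fingers": the closure, from -1 (fully open) to 1 (shut). In form: [{"dp": [x, y, z], "rotation": [rx, ry, rz], "fingers": fingers}, ...]. A call has 1 to 20 rows; each row is the pose to reach, as a shift and turn from the pose measured when the call began, along the tool's axes at that moment; what a row does not reach only later rows make up. A row lasts 1/8 s, in which the tool goes at most 62.5 mm and 10.7 degrees, less where a joint would pass 70% of its speed; a pose out of reach is approached as far as the arm can. A call with a gripper value outside its range is refused whole. The fingers move at their own pace and stop on an object; FORCE is the grip in N (left out, the last holds). Time passes only in rows, so rows that repeat a pose let the fingers close. It gives the time, the measured TCP pose, the force and the opening at its end, in the units of the state.
- arm.observe(): the state, without advancing time (a new reading comes with each control period).
- arm.get_image(name): name is "side" or "top"; returns the picture (400x640x3 uint8, blue, green, red); there is no depth.
- arm.camera_params(name): a dict with "camera_matrix" (3x3 intrinsics, pixels), "rvec" (rotation vector, rad) and "tvec" (3), from world to camera coordinates, as OpenCV has them. Camera axes: x right, y down, z forward; pixel columns grow to the right and rows downward; lengths in m; the calibration is good to about 2 mm. A picture is of the moment at which its call begins. camera_params takes no time and is no camera call.
- arm.sign_off(): hands the job in, once; it reports no verdict.
The state is a dict: "clock": time; "joints": joint angles; "dq": joint speeds; "joint_efforts": joint torques, N m; "position": TCP position; "ee_rot": TCP orientation; "force": force on the tool from outside, world axes, zero at the start; "ft_torque": the same for the moment, N m; "width": opening from 0.0 (shut) to 1.0 (fully open).
Only numpy, scipy, OpenCV 4.12 (cv2) and the standard library are available. Lean on these libraries where they do the work, as an engineer would, in place of code of your own. Each camera call takes 0.05 s, during which the arm holds its last target.

## Working session

There is one attempt and no reset: what is moved stays moved. The work goes in short steps, Python scripts to look and compute and a shell command to move; the robot and the scene stay as the last step left them, time stands still between calls to the robot, and variables do not carry over. Pictures are saved under pics/ and viewed, and the job is handed in when it is done.

```bash
ls; mkdir -p pics; python3 - <<'E'
from cell import arm
import cv2
print(arm.observe()); print(arm.hold_point_z)
for n in("side","top"):
    im=arm.get_image(n); cv2.imwrite(f"pics/{n}0.png",im)
    p=arm.camera_params(n); print(n,p)
E
```

```text
pics
{'clock': 0.0, 'joints': array([ 1.0623615 ,  0.43522289,  0.02498105,  1.57413561, -0.01158434,
        1.13404089, -0.07508203]), 'dq': array([ 0.00107118,  0.00191251, -0.00086397,  0.00150195, -0.00070845,
        0.00093819,  0.00095467]), 'joint_efforts': array([ 3.91330623e-04, -6.67857528e+01,  9.84792709e-01, -3.14464545e+01,
       -6.08482515e-02,  4.29631106e-02,  2.07742523e-04]), 'position': array([ 0.24645962, -0.57375647,  0.22593027]), 'ee_rot': array([-2.62285633e+00,  1.72782701e+00,  2.31297943e-03]), 'force': array([-0.29453798,  0.79709341, -0.27550664]), 'ft_torque': array([-0.0467965,  0.0161255, -0.0439004]), 'width': 0.9994193409706711}
0.0188
side {'camera_matrix': array([[427.97244837,   0.        , 320.08073268],
       [  0.        , 427.97244837, 200.25969104],
       [  0.        ,   0.        ,   1.        ]]), 'rvec': array([ 0.24547691, -2.71251372,  1.43795384]), 'tvec': array([0.42922652, 0.22100549, 1.14143858])}
top {'camera_matrix': array([[397.1384607 ,   0.        , 312.43319461],
       [  0.        , 397.1384607 , 201.20601461],
       [  0.        ,   0.        ,   1.        ]]), 'rvec': array([ 2.11290231, -2.17266204,  0.18157645]), 'tvec': array([-0.06570058,  0.47285555,  1.23764068])}
```

View pics/side0.png

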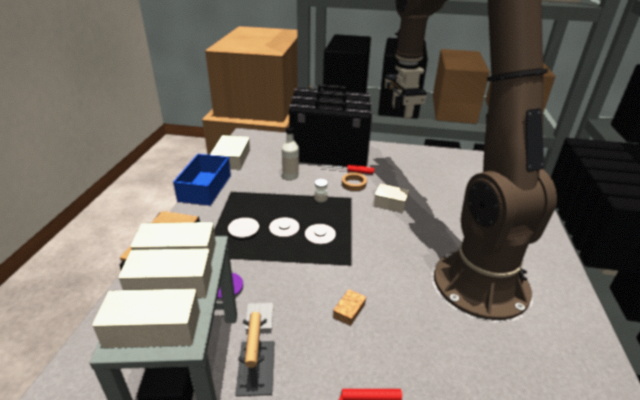

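View pics/top0.png

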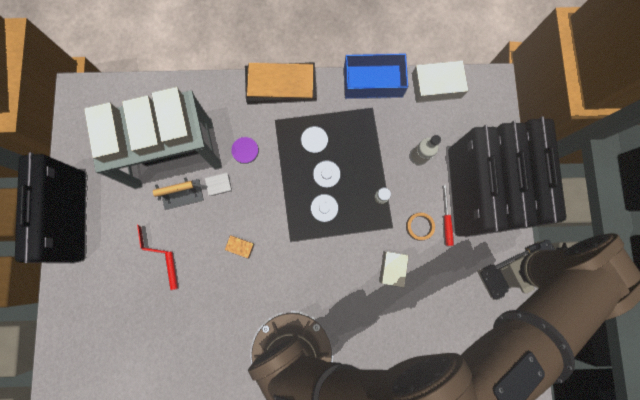

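The top view shows the plates at (315,139), (326,173) and (324,208). The two lower ones show a boss, and (315,139) looks plain. The purple disc at (245,150) and the red spatula at (165,255) are look-alikes. The wooden spatula is at (175,188), with its blade at (218,184).

```bash
cat > h.py <<'E'
import numpy as np, cv2
from cell import arm
from scipy.spatial.transform import Rotation as R
def cam(n):
    p=arm.camera_params(n); K=np.array(p['camera_matrix']); M=R.from_rotvec(np.ravel(p['rvec'])).as_matrix(); t=np.ravel(p['tvec'])
    return K,M,t
def ray(n,uv):
    K,M,t=cam(n); d=M.T@np.linalg.inv(K)@np.array([uv[0],uv[1],1.]); return -M.T@t,d
def onz(n,uv,z):
    c,d=ray(n,uv); return c+d*(z-c[2])/d[2]
def proj(n,P):
    K,M,t=cam(n); q=K@(M@np.asarray(P,float)+t); return q[:2]/q[2]
def two(uvs,uvt):
    a,d=ray('side',uvs); b,e=ray('top',uvt)
    s=np.linalg.lstsq(np.array([d,-e]).T,b-a,rcond=None)[0]
    p,q=a+d*s[0],b+e*s[1]; return (p+q)/2,np.linalg.norm(p-q)
E
python3 - <<'E'
import cv2
t=cv2.imread('pics/top0.png');s=cv2.imread('pics/side0.png')
a=cv2.resize(t[95:250,270:400],None,fx=3,fy=3,interpolation=cv2.INTER_CUBIC)
b=cv2.resize(t[150:220,130:250],None,fx=6,fy=6,interpolation=cv2.INTER_CUBIC)
c=cv2.resize(s[180:270,205:365],None,fx=5,fy=5,interpolation=cv2.INTER_CUBIC)
d=cv2.resize(s[280:400,200:320],None,fx=5,fy=5,interpolation=cv2.INTER_CUBIC)
for n,i in zip('abcd',(a,b,c,d)): cv2.imwrite(f'pics/c_{n}.png',i)
E
```

```text
(no output)
```

View pics/c_a.png

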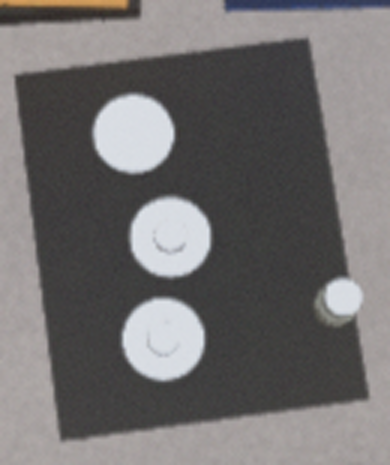

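View pics/c_b.png

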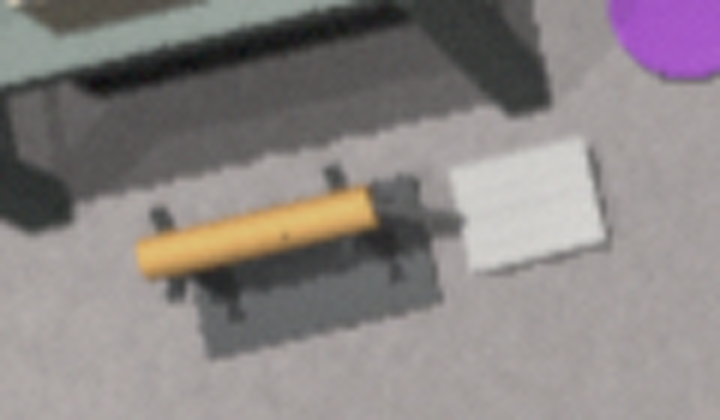

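View pics/c_c.png

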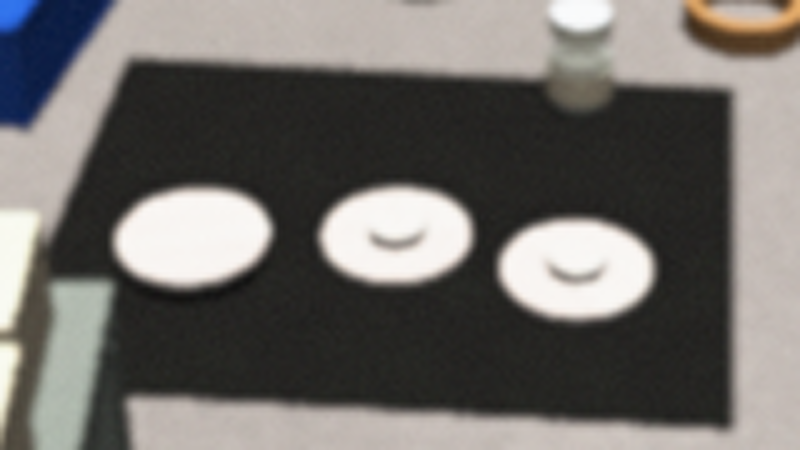

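View pics/c_d.png

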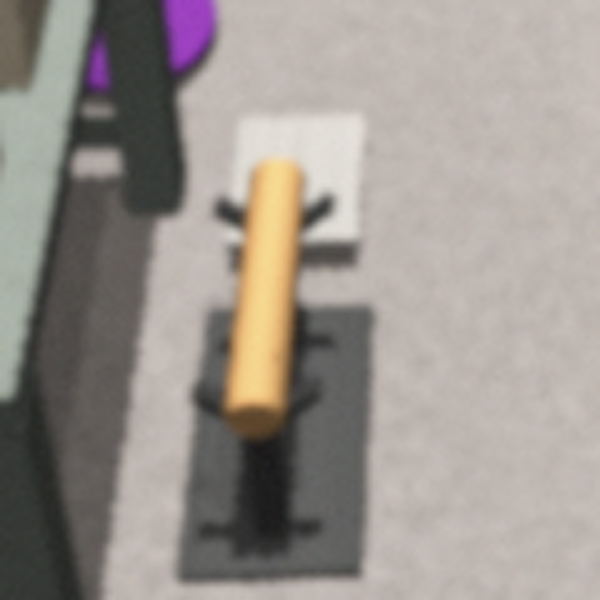

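The crops confirm it. The plate at (315,139) top and (243,228) side has no boss and casts a shadow under its rim. The other two show bosses. The orange handle and white blade are the ones to take.

```bash
cat > meas.py <<'E'
from h import *
def meas():
    t=cv2.imread('pics/top0.png');s=cv2.imread('pics/side0.png')
    hs=cv2.cvtColor(t,cv2.COLOR_BGR2HSV)
    m=cv2.inRange(hs,(8,90,120),(25,255,255)); k=np.zeros_like(m);k[165:210,140:205]=1; m*=k
    c=max(cv2.findContours(m,0,2)[0],key=cv2.contourArea); r=cv2.minAreaRect(c); print('handle top',r)
    hs2=cv2.cvtColor(s,cv2.COLOR_BGR2HSV)
    m2=cv2.inRange(hs2,(8,90,120),(25,255,255)); k=np.zeros_like(m2);k[300:372,240:272]=1; m2*=k
    c2=max(cv2.findContours(m2,0,2)[0],key=cv2.contourArea); r2=cv2.minAreaRect(c2); print('handle side',r2)
    print('handle2',two(r2[0],r[0]))
    box=cv2.boxPoints(r); print('top box at z.1',[onz('top',b,.097).round(4)[:2].tolist() for b in box])
    print('handle onz .095',onz('top',r[0],.100), onz('side',r2[0],.1))
    # blade
    m=cv2.inRange(hs,(0,0,190),(180,30,255)); k=np.zeros_like(m);k[165:205,200:240]=1; m*=k
    c=max(cv2.findContours(m,0,2)[0],key=cv2.contourArea); r=cv2.minAreaRect(c); print('blade top',r); 
    print([onz('top',b,.0215).round(4)[:2].tolist() for b in cv2.boxPoints(r)], onz('top',r[0],.0215))
    m=cv2.inRange(hs,(0,0,150),(180,60,255)); k=np.zeros_like(m);k[118:235,284:345]=1; m*=k
    for c in cv2.findContours(m,0,2)[0]:
        if cv2.contourArea(c)>300:
            e=cv2.fitEllipse(c); 
            zz=.020 if e[0][1]<155 else .010
            P=onz('top',e[0],zz); print('plate top',e,P)
    m=cv2.inRange(hs2,(0,0,150),(180,60,255)); k=np.zeros_like(m);k[212:250,225:340]=1; m*=k
    for c in cv2.findContours(m,0,2)[0]:
        if cv2.contourArea(c)>200:
            e=cv2.fitEllipse(c); zz=.020 if e[0][0]<260 else .010
            print('plate side',e,onz('side',e[0],zz))
    m=cv2.inRange(t,(0,0,0),(75,75,75)); k=np.zeros_like(m);k[100:245,270:400]=1;m*=k
    c=max(cv2.findContours(m,0,2)[0],key=cv2.contourArea); r=cv2.minAreaRect(c); P=[onz('top',b,.004) for b in cv2.boxPoints(r)]; print('mat',np.round(P,4)[:,:2].tolist(),onz('top',r[0],.004))
meas()
E
python3 meas.py
python3 - <<'E'
from h import *
# jar top, block, rack edge
print('jar',two((321,184),(384,193)),'mat',onz('side',(321,199),.004))
E
```

```text
handle top ((172.2058868408203, 188.32354736328125), (7.518604278564453, 40.01837158203125), 75.96376037597656)
handle side ((252.5191192626953, 337.5494689941406), (12.040756225585938, 49.9169921875), 5.440331935882568)
handle2 (array([0.51472216, 0.35154569, 0.09594789]), np.float64(0.0026901587450972038))
top box at z.1 [[0.5111, 0.413], [0.5383, 0.2949], [0.5152, 0.2888], [0.4882, 0.4066]]
handle onz .095 [0.51253037 0.34992629 0.1       ] [0.51490659 0.35442516 0.1       ]
blade top ((217.11767578125, 183.47059631347656), (16.97749137878418, 22.79834747314453), 75.96376037597656)
[[0.5602, 0.2741], [0.5768, 0.2018], [0.5213, 0.1881], [0.505, 0.2599]] [0.54073247 0.23098869 0.0215    ]
plate top ((324.0318298339844, 207.51425170898438), (26.263992309570312, 26.679372787475586), 164.98509216308594) [ 0.45337395 -0.11658844  0.01      ]
plate top ((326.4432067871094, 173.54039001464844), (26.069782257080078, 26.314245223999023), 122.78433227539062) [ 0.56709769 -0.12837365  0.01      ]
plate top ((314.0908508300781, 139.03370666503906), (25.492450714111328, 25.960086822509766), 101.16328430175781) [ 0.68394777 -0.0906148   0.02      ]
plate side ((319.7958984375, 233.4118194580078), (19.15732765197754, 30.288644790649414), 92.79428100585938) [ 0.45601008 -0.11281129  0.01      ]
plate side ((242.9680633544922, 226.82740783691406), (18.651643753051758, 30.588125228881836), 83.83917999267578) [ 0.68665288 -0.0867969   0.02      ]
plate side ((283.81231689453125, 226.50257873535156), (18.3962459564209, 29.69288444519043), 88.11998748779297) [ 0.56993295 -0.1247312   0.01      ]
mat [[0.759, 0.0409], [0.7974, -0.3055], [0.3829, -0.3346], [0.3492, -0.0044]] [ 0.56702291 -0.15072788  0.004     ]
jar (array([ 0.48656215, -0.30560728,  0.06304376]), np.float64(0.0007240356371413964)) mat [ 0.48472039 -0.30436765  0.004     ]
```

```bash
cat >> h.py <<'E'
import json
def pose():
    o=arm.observe(); return np.array(o['position']),R.from_rotvec(o['ee_rot']),o
def log():
    o=arm.observe(); open('log.jsonl','a').write(json.dumps({k:np.ravel(o[k]).tolist() for k in('clock','joints','position','ee_rot','force','ft_torque','width')})+'\n'); return o
def go(p,Rt):
    P,Q,o=pose(); d=Q.inv().apply(np.asarray(p)-P); r=(Q.inv()*Rt).as_rotvec(); print('dp',d.round(4).tolist(),'rot',r.round(4).tolist(),'rows',max(np.linalg.norm(d)/.0625,np.degrees(np.linalg.norm(r))/10.7).round(1))
E
python3 - <<'E'
from h import *
log()
p,Q,o=pose(); print(Q.as_matrix().round(3))
# target mid: (0.45,0.0,0.35), yaw rotated by azimuth change
az=np.arctan2(p[1],p[0]); 
T=R.from_euler('z',-az)*Q
print(T.as_matrix().round(3))
go([.5,-.0,.33],T)
print(onz('top',(240,246),.03),onz('top',(245,150),.01))
E
```

```text
[[ 0.395 -0.919 -0.001]
 [-0.919 -0.395  0.001]
 [-0.001  0.    -1.   ]]
[[ 1.     0.    -0.001]
 [ 0.    -1.    -0.   ]
 [-0.001  0.    -1.   ]]
dp [-0.4273, -0.4594, -0.1034] rot [-0.0016, 0.0001, -1.165] rows 10.2
[0.33460003 0.15471555 0.03      ] [0.65507949 0.14157095 0.01      ]
```

```bash
L="from h import *; o=log(); print(o['clock'],o['joints'].round(3),o['position'].round(3))"
T='{"dp":[-0.20,-0.20,-0.10],"rotation":[0,0,-0.58],"fingers":-1}'
python3 -m pendant '[{"dp":[-0.05,-0.05,-0.05],"rotation":[0,0,-0.15],"fingers":-1},{"dp":[-0.10,-0.10,-0.10],"rotation":[0,0,-0.30],"fingers":-1},{"dp":[-0.15,-0.15,-0.10],"rotation":[0,0,-0.45],"fingers":-1},{"dp":[-0.20,-0.20,-0.10],"rotation":[0,0,-0.6],"fingers":-1}]'; python3 -c "$L"
python3 -c "
from h import *
T=R.from_matrix(np.array([[1,0,0],[0,-1,0],[0,0,-1.]]))
go([.5,0,.33],T)
T=R.from_euler('z',.3)*T*R.from_euler('xy',[.2,-.3])
go([.5,0.05,.33],T)"
```

```text
clock: 0.6
position: [0.3306, -0.3635, 0.3211]
ee_rot: [-3.019, 0.869, -0.0]
force: [1.8, -0.8, -0.4]
width: 1.002
0.6 [ 0.882  0.158 -0.183  1.726  0.03   1.26   0.131] [ 0.331 -0.364  0.321]
dp [-0.0498, -0.398, -0.0088] rot [-0.0002, -0.0003, -0.5605] rows 6.4
dp [-0.0763, -0.4403, -0.0088] rot [0.0572, -0.3652, -0.821] rows 7.2
```

```bash
cat > L.py <<'E'
from h import *
o=log(); print(o['joints'].round(3))
E
python3 -m pendant '[{"dp":[-0.03,-0.06,0],"rotation":[0,0,-0.15],"fingers":-1},{"dp":[-0.05,-0.12,0],"rotation":[0.02,-0.12,-0.27],"fingers":-1},{"dp":[-0.06,-0.18,0],"rotation":[0.04,-0.18,-0.4],"fingers":-1}]'; python3 L.py
python3 -c "
from h import *
T=R.from_matrix(np.array([[1,0,0],[0,-1,0],[0,0,-1.]]))
T=R.from_euler('z',.3)*T*R.from_euler('xy',[-.2,-.5])
go([.45,0.08,.33],T)"
```

```text
clock: 0.98
position: [0.3734, -0.1824, 0.3214]
ee_rot: [-3.034, 0.238, 0.248]
force: [1.6, -0.3, -0.1]
width: 0.998
[ 0.679  0.164 -0.368  1.742  0.011  1.426  0.151]
dp [0.0346, -0.2712, 0.006] rot [-0.4177, -0.3002, -0.4492] rows 4.4
```

```bash

python3 -m pendant '[{"dp":[0.01,-0.06,0],"rotation":[-0.13,-0.1,-0.13],"fingers":-1},{"dp":[0.02,-0.12,0],"rotation":[-0.25,-0.2,-0.25],"fingers":-1},{"dp":[0.03,-0.18,0],"rotation":[-0.35,-0.3,-0.35],"fingers":-1}]'; python3 L.py
python3 -c "
from h import *
T=R.from_matrix(np.array([[1,0,0],[0,-1,0],[0,0,-1.]]))
T=R.from_euler('z',.3)*T*R.from_euler('xy',[.3,-.7])
go([.45,0.15,.28],T)"
```

```text
clock: 1.35
position: [0.4324, -0.0085, 0.3304]
ee_rot: [2.844, 0.33, -0.667]
force: [2.0, -0.0, -0.6]
width: 1.003
[ 0.174  0.401 -0.575  1.537  0.275  1.768 -0.203]
dp [0.0653, -0.154, -0.0017] rot [0.3999, -0.2326, -0.0752] rows 2.7
```

```bash

python3 -m pendant '[{"dp":[0.01,-0.05,0],"rotation":[0.15,0.13,-0.0],"fingers":-1},{"dp":[0.01,-0.1,0],"rotation":[0.3,0.25,-0.1],"fingers":-1},{"dp":[0.0,-0.15,0.03],"rotation":[0.4,0.4,-0.1],"fingers":-1}]'; python3 L.py
python3 -c "
from h import *
xs=np.array([.975,.224,0])/np.hypot(.975,.224);z=np.array([0,0,1.]);a=.7
tz=np.sin(a)*xs-np.cos(a)*z; tx=np.cos(a)*xs+np.sin(a)*z
T=R.from_matrix(np.array([tx,np.cross(tz,tx),tz]).T)
go(np.array([.514,.351,.095])-tz*(.16),T)"
```

```text
clock: 1.72
position: [0.383, 0.13, 0.2826]
ee_rot: [-2.868, -0.383, 0.173]
force: [-1.7, 1.3, 0.8]
width: 1.0
[ 0.401  0.162 -0.707  1.886 -0.165  1.213  0.027]
dp [0.0886, -0.1613, 0.1025] rot [-0.26, 0.7867, -0.0521] rows 4.4
```

```bash

python3 -m pendant '[{"dp":[0.03,-0.05,0.02],"rotation":[-0.06,0.18,-0.0],"fingers":-1},{"dp":[0.05,-0.1,0.05],"rotation":[-0.13,0.36,-0.03],"fingers":-1},{"dp":[0.07,-0.14,0.07],"rotation":[-0.2,0.54,-0.04],"fingers":-1}]'; python3 L.py
cat > kin.py <<'E'
from h import *
from scipy.optimize import least_squares
def load():
    D=[json.loads(l) for l in open('log.jsonl')]
    return np.array([d['joints'] for d in D]),np.array([d['position'] for d in D]),R.from_rotvec([d['ee_rot'] for d in D])
S=np.array([-1,1,-1,1,-1,1,-1.])
def fk(v,q,s=S):
    # v: base yaw, tool yaw, d0,d3,d5,d7, a-offsets
    yaw0,yawt,d1,d3,d5,d7,a2,a4,a6,b2,b4,b6=v
    Rr=R.from_euler('z',yaw0+s[0]*q[0]); p=np.array([0,0,d1])
    p=p+Rr.apply([a2,b2,0]); Rr=Rr*R.from_euler('y',s[1]*q[1])
    Rr=Rr*R.from_euler('z',s[2]*q[2]); p=p+Rr.apply([a4,b4,d3])
    Rr=Rr*R.from_euler('y',s[3]*q[3]); Rr=Rr*R.from_euler('z',s[4]*q[4]); p=p+Rr.apply([a6,b6,d5])
    Rr=Rr*R.from_euler('y',s[5]*q[5]); Rr=Rr*R.from_euler('z',s[6]*q[6]+yawt); p=p+Rr.apply([0,0,d7])
    return p,Rr
def fit():
    q,P,Q=load(); best=None
    import itertools
    for s in itertools.product([-1,1],repeat=4):
        for y in (0,np.pi):
            ss=np.array([s[0],1,s[1],1,s[2],1,s[3]])
            def f(v):
                out=[]
                for a,b,c in zip(q,P,Q):
                    p,r=fk(v,a,ss); out+=list((p-b)*3)+list((c.inv()*r).as_rotvec())
                return out+list(1e-3*v[6:])
            r=least_squares(f,[0,y,.3,.4,.4,.3,0,0,0,0,0,0])
            if best is None or r.cost<best[0]: best=(r.cost,r.x,ss)
    return best
if __name__=='__main__':
    b=fit(); print(b[0],b[1].round(4),b[2])
    q,P,Q=load()
    for a,c,d in zip(q,P,Q):
        p,r=fk(b[1],a,b[2]); print(((p-c)*1000).round(1),np.degrees((d.inv()*r).magnitude()).round(2))
    np.savez('kin.npz',v=b[1],s=b[2])
E
python3 kin.py
```

```text
clock: 2.1
position: [0.4028, 0.2632, 0.2473]
ee_rot: [-2.966, -0.362, -0.485]
force: [1.5, -0.8, -1.1]
width: 0.998
[ 0.085  0.061 -0.86   2.104  0.232  0.682 -0.681]
8.003209888391146e-10 [-0.0000e+00  3.1416e+00  2.7210e-01  5.5760e-01  4.2770e-01  3.7040e-01
  0.0000e+00 -0.0000e+00  0.0000e+00 -3.6400e-02 -1.6600e-02 -4.0000e-04] [-1  1 -1  1 -1  1 -1]
[-0.  0. -0.] 0.0
[-0.  0. -0.] 0.0
[-0.  0. -0.] 0.0
[0. 0. 0.] 0.0
[ 0.  0. -0.] 0.0
[ 0. -0.  0.] 0.0
```

```bash
cat > plan.py <<'E'
from kin import *
K=np.load('kin.npz'); V,SS=K['v'],K['s']
LO=np.array([-2.62,-.44,-1.27,.08,-1.32,.12,-2.74]);HI=np.array([2.62,2.09,1.32,2.57,4.46,2,2.74])
def ik(p,Rt,q0,w=.02):
    def f(q):
        a,r=fk(V,q,SS); return np.r_[(a-p)*10,(Rt.inv()*r).as_rotvec()*3,w*(q-q0)]
    s=least_squares(f,np.clip(q0,LO+.02,HI-.02),bounds=(LO+.01,HI-.01)); a,r=fk(V,s.x,SS)
    return s.x,np.linalg.norm(a-p)*1000,np.degrees((Rt.inv()*r).magnitude())
def spatR(f): # f yaw angle of xs
    return R.from_euler('z',f)
def toolR(Sp,a,flip=0):
    c,s=np.cos(a),np.sin(a)
    M=np.array([[c,0,s],[0,-1,0],[s,0,-c]])  # columns: tx,ty,tz in spat frame
    if flip: M=M@np.diag([-1,-1,1])
    return Sp*R.from_matrix(M)
PL=np.array([.685,-.0887,.017]); H0=np.array([.514,.351,.095]); Y0=.226
def tcp(h,Sp,a,g,flip=0):
    T=toolR(Sp,a,flip); return h+Sp.apply([0,g,0])+T.apply([0,0,.0188]),T
def flip_pose(fy,th,ins=.022,yo=.0,extra=0.):
    S0=spatR(fy); f=S0.apply([1,0,0]); ys=S0.apply([0,1,0])
    tipc=PL-f*(.045-ins)                       # inserted edge mid
    h=tipc-f*.03+ys*(.1225-yo); h[2]=.009+.075
    P=PL+f*.045; P[2]=.012 if th<.3 else .004; P=P+0
    Ro=R.from_rotvec(ys*th); P[2]=.004
    return P+Ro.apply(h-P), Ro*S0
E
cat > opts.py <<'E'
from plan import *
q=load()[0][-1]
for a in (np.radians(32),np.radians(38),np.radians(45)):
  for fl in (0,1):
    p,T=tcp(H0,spatR(Y0),a,-.0,fl); qg,e1,e2=ik(p,T,q)
    if e1>1 or e2>1: print('grasp fail',a,fl,e1,e2); continue
    for fd in (-110,-100,-90,-80,-70,-60,80,90,100,110,120,130):
        fy=np.radians(fd); qq=qg; res=[]
        # transfer
        p0,S0=flip_pose(fy,0)
        d=(fy-Y0); 
        for dd in ([d] ):
            bad=0; qs=[]
            for k in np.linspace(0,1,9)[1:]:
                h=H0*(1-k)+p0*k; h[2]=.2; p,T=tcp(h,spatR(Y0+dd*k),a,0,fl); qq,e1,e2=ik(p,T,qq); bad=max(bad,e1,e2)
            tr=bad; thm=None
            for th in np.radians(np.arange(0,131,10)):
                h,S=flip_pose(fy,th); p,T=tcp(h,S,a,0,fl); qq,e1,e2=ik(p,T,qq)
                if e1>2 or e2>2: break
                thm=np.degrees(th); qs.append(qq)
            print(int(np.degrees(a)),fl,fd,'transfer err',round(tr,1),'theta max',thm)
E
python3 opts.py
```

```text
32 0 -110 transfer err 0.0 theta max 130.0
32 0 -100 transfer err 0.0 theta max 119.99999999999999
32 0 -90 transfer err 0.0 theta max 100.0
32 0 -80 transfer err 0.0 theta max 80.0
32 0 -70 transfer err 0.0 theta max 70.0
32 0 -60 transfer err 0.0 theta max 59.99999999999999
32 0 80 transfer err 0.0 theta max 130.0
32 0 90 transfer err 0.0 theta max 130.0
32 0 100 transfer err 0.1 theta max 130.0
32 0 110 transfer err 0.0 theta max 130.0
32 0 120 transfer err 0.0 theta max 130.0
32 0 130 transfer err 0.0 theta max 130.0
grasp fail 0.5585053606381855 1 2.7956702534405116 1.1636062055698742
38 0 -110 transfer err 0.0 theta max 130.0
38 0 -100 transfer err 0.0 theta max 130.0
38 0 -90 transfer err 0.0 theta max 100.0
38 0 -80 transfer err 0.0 theta max 80.0
38 0 -70 transfer err 0.0 theta max 70.0
38 0 -60 transfer err 0.0 theta max 70.0
38 0 80 transfer err 0.1 theta max 130.0
38 0 90 transfer err 0.1 theta max 130.0
38 0 100 transfer err 0.1 theta max 130.0
38 0 110 transfer err 0.1 theta max 130.0
38 0 120 transfer err 0.1 theta max 130.0
38 0 130 transfer err 0.1 theta max 130.0
grasp fail 0.6632251157578453 1 12.681253030883353 5.267466456495581
45 0 -110 transfer err 0.0 theta max 130.0
45 0 -100 transfer err 0.0 theta max 130.0
45 0 -90 transfer err 0.0 theta max 110.0
45 0 -80 transfer err 0.0 theta max 90.0
45 0 -70 transfer err 0.0 theta max 80.0
45 0 -60 transfer err 0.0 theta max 70.0
45 0 80 transfer err 89.2 theta max None
45 0 90 transfer err 23.9 theta max 130.0
45 0 100 transfer err 6.4 theta max 130.0
45 0 110 transfer err 3.1 theta max 130.0
45 0 120 transfer err 0.4 theta max 130.0
45 0 130 transfer err 0.2 theta max 130.0
grasp fail 0.7853981633974483 1 23.57650540592888 9.81882475401223
```

```bash
cat > chk.py <<'E'
from plan import *
q=load()[0][-1]
G=-.015
for ad in (38,42,45):
  a=np.radians(ad)
  for fd in (110,120,125,130):
    qq=q.copy(); out=[]
    def st(h,S,n):
        global qq
        p,T=tcp(np.array(h),S,a,G); qq,e1,e2=ik(p,T,qq); out.append((n,round(e1,1),round(e2,1),qq.round(2).tolist()))
    st(H0,spatR(Y0),'g'); st([.46,.30,.15],spatR(Y0),'r'); st([.45,.1,.16],spatR(np.radians(50)),'m1'); st([.5,-.1,.15],spatR(np.radians(90)),'m2')
    h,S=flip_pose(np.radians(fd),0,yo=-.006); st(h+[0,0,.05],S,'over'); 
    for t in (0,20,40,60,80,90,100):
        h,S=flip_pose(np.radians(fd),np.radians(t),yo=-.006); st(h,S,t)
    bad=[(o[0],o[1],o[2]) for o in out if o[1]>.5 or o[2]>.5]
    print(ad,fd,'bad',bad)
    if fd==120 : [print(o) for o in out]
E
python3 chk.py
```

```text
38 110 bad []
38 120 bad []
('g', np.float64(0.0), np.float64(0.0), [-0.16, 0.69, -0.97, 2.22, 1.8, 0.93, -2.18])
('r', np.float64(0.0), np.float64(0.0), [-0.05, 0.48, -1.06, 2.34, 1.67, 0.83, -2.15])
('m1', np.float64(0.5), np.float64(0.1), [1.06, 0.53, -1.26, 2.36, 0.18, 0.13, 0.67])
('m2', np.float64(0.0), np.float64(0.0), [1.19, 0.97, -1.26, 1.73, 0.28, 1.09, 1.53])
('over', np.float64(0.0), np.float64(0.0), [0.87, 1.17, -1.18, 1.11, 0.43, 1.7, 1.99])
(0, np.float64(0.0), np.float64(0.0), [0.88, 1.22, -1.16, 1.13, 0.47, 1.64, 2.0])
(20, np.float64(0.0), np.float64(0.0), [0.9, 1.0, -1.17, 1.46, 0.62, 1.37, 1.81])
(40, np.float64(0.0), np.float64(0.0), [0.83, 0.78, -1.15, 1.75, 0.82, 1.15, 1.51])
(60, np.float64(0.0), np.float64(0.0), [0.61, 0.65, -1.08, 2.0, 1.13, 1.1, 1.02])
(80, np.float64(0.0), np.float64(0.0), [0.24, 0.7, -0.97, 2.17, 1.39, 1.36, 0.5])
(90, np.float64(0.0), np.float64(0.0), [0.04, 0.8, -0.88, 2.21, 1.44, 1.53, 0.27])
(100, np.float64(0.0), np.float64(0.0), [-0.14, 0.92, -0.79, 2.22, 1.45, 1.7, 0.08])
38 125 bad []
38 130 bad []
42 110 bad [('m1', np.float64(14
[... 4691 characters left out ...]
32.4)), ('over', np.float64(141.4), np.float64(56.3)), (0, np.float64(132.6), np.float64(53.8)), (20, np.float64(102.9), np.float64(40.8)), (40, np.float64(72.3), np.float64(27.8)), (60, np.float64(42.5), np.float64(15.7)), (80, np.float64(17.0), np.float64(6.1)), (90, np.float64(8.2), np.float64(2.9)), (100, np.float64(5.1), np.float64(1.8))]
45 130 bad [('m1', np.float64(7.7), np.float64(2.4)), ('m2', np.float64(95.5), np.float64(32.4)), ('over', np.float64(145.8), np.float64(58.7)), (0, np.float64(136.9), np.float64(56.1)), (20, np.float64(105.7), np.float64(42.3)), (40, np.float64(73.0), np.float64(28.3)), (60, np.float64(40.2), np.float64(15.0)), (80, np.float64(10.2), np.float64(3.7))]
```

```bash
cat > sim.py <<'E'
from plan import *
def jac(q):
    p,r=fk(V,q,SS); J=np.zeros((6,7)); e=1e-6
    for i in range(7):
        d=q.copy(); d[i]+=e; a,b=fk(V,d,SS); J[:3,i]=(a-p)/e; J[3:,i]=(b*r.inv()).as_rotvec()/e
    return J,p,r
MID=(LO+HI)/2
def follow(q,p1,R1,n=None,lam=1e-4,ns=0.):
    q=q.copy(); p0,R0=fk(V,q,SS); dr=(R1*R0.inv()).as_rotvec(); 
    if n is None: n=int(max(np.linalg.norm(p1-p0)/.01,np.linalg.norm(dr)/.03))+2
    mx=0
    for k in range(1,n+1):
        for _ in range(3):
            J,p,r=jac(q); tp=p0+(p1-p0)*k/n; tr=R.from_rotvec(dr*k/n)*R0
            e=np.r_[tp-p,(tr*r.inv()).as_rotvec()]
            free=np.ones(7,bool)
            for _2 in range(4):
                Jf=J[:,free]; dq=np.zeros(7); dq[free]=Jf.T@np.linalg.solve(Jf@Jf.T+lam*np.eye(6),e)
                bad=free&(((q+dq)<LO)|((q+dq)>HI))
                if not bad.any(): break
                free&=~bad
            q=np.clip(q+dq,LO,HI)
        mx=max(mx,np.linalg.norm(e[:3])*1000,np.degrees(np.linalg.norm(e[3:])))
    return q,mx
if __name__=='__main__':
    Q,P,RR=load(); q=Q[0]
    for i in range(1,len(Q)):
        q,m=follow(q,P[i],RR[i]); print(round(m,2),'sim',q.round(3),'act',Q[i].round(3))
E
python3 sim.py
```

```text
0.0 sim [ 0.882  0.158 -0.183  1.726  0.03   1.26   0.131] act [ 0.882  0.158 -0.183  1.726  0.03   1.26   0.131]
0.0 sim [ 0.676  0.163 -0.364  1.742  0.01   1.426  0.152] act [ 0.679  0.164 -0.368  1.742  0.011  1.426  0.151]
0.0 sim [ 0.159  0.396 -0.552  1.538  0.269  1.764 -0.195] act [ 0.174  0.401 -0.575  1.537  0.275  1.768 -0.203]
0.0 sim [ 0.365  0.156 -0.664  1.889 -0.175  1.213  0.036] act [ 0.401  0.162 -0.707  1.886 -0.165  1.213  0.027]
0.01 sim [ 0.048  0.056 -0.821  2.106  0.224  0.681 -0.675] act [ 0.085  0.061 -0.86   2.104  0.232  0.682 -0.681]
```

```bash
cat > chk2.py <<'E'
from sim import *
import sys
G=-.015
def sp(yaw,roll=0): return R.from_euler('z',np.radians(yaw))*R.from_euler('y',np.radians(roll))
def run(a,way,q,verb=1):
    worst=0
    for n,h,S in way:
        p,T=tcp(np.array(h,float),S,np.radians(a),G); q,m=follow(q,p,T); worst=max(worst,m)
        if verb: print(n,round(m,1),q.round(2))
    return q,worst
def mk(a,fd,roll):
    y0=np.degrees(Y0); xs=sp(y0).apply([1,0,0])
    tz=toolR(sp(y0),np.radians(a)).apply([0,0,1])
    w=[('pre',H0-tz*.15,sp(y0)),('g',H0,sp(y0)),('up',H0+[0,0,.03]-xs*.01,sp(y0)),
       ('r',[.45,.30,.18],sp(y0+10,roll)),('m1',[.45,.1,.19],sp(60,roll)),('m2',[.5,-.1,.18],sp(95,roll))]
    for n,z,ins in (('over',.06,-.02),('down',0,-.02)):
        h,S=flip_pose(np.radians(fd),0,ins=ins,yo=-.006); w.append((n,h+[0,0,z],S))
    for t in (0,20,40,60,80,90,100):
        h,S=flip_pose(np.radians(fd),np.radians(t),yo=-.006); w.append((t,h,S))
    return w
if __name__=='__main__':
    q=load()[0][-1]
    for a in (32,38,44):
        for roll in (0,20,40):
            for fd in (110,125):
                _,m=run(a,mk(a,fd,roll),q,0); print(a,roll,fd,round(m,1))
    run(38,mk(38,120,30),q)
E
python3 chk2.py
```

```text
32 0 110 0.1
32 0 125 0.1
32 20 110 0.0
32 20 125 0.0
32 40 110 0.0
32 40 125 0.0
38 0 110 21.7
38 0 125 21.7
38 20 110 0.0
38 20 125 0.0
38 40 110 0.0
38 40 125 0.0
44 0 110 558.2
44 0 125 631.3
44 20 110 0.0
44 20 125 0.0
44 40 110 0.0
44 40 125 0.0
pre 0.0 [-0.37  0.21 -0.75  2.29  1.31  0.65 -1.93]
g 0.0 [-0.39  0.56 -0.64  2.24  1.81  0.72 -2.28]
up 0.0 [-0.38  0.48 -0.65  2.24  1.71  0.68 -2.2 ]
r 0.0 [ 0.05  0.47 -0.98  1.93  0.59  0.89 -0.82]
m1 0.0 [ 0.72  0.5  -1.26  2.01  0.51  0.9   0.26]
m2 0.0 [ 1.    0.71 -1.27  1.8   0.59  1.15  1.21]
over 0.0 [ 0.86  1.23 -1.25  0.96  0.51  1.82  2.  ]
down 0.0 [ 0.86  1.29 -1.23  0.99  0.55  1.75  2.02]
0 0.0 [ 0.89  1.27 -1.24  1.13  0.54  1.67  1.95]
20 0.0 [ 0.92  1.04 -1.25  1.46  0.68  1.41  1.76]
40 0.0 [ 0.85  0.83 -1.22  1.75  0.87  1.19  1.47]
60 0.0 [ 0.62  0.66 -1.1   2.    1.14  1.12  1.02]
80 0.0 [ 0.23  0.69 -0.95  2.17  1.38  1.34  0.5 ]
90 0.0 [ 0.03  0.79 -0.87  2.21  1.43  1.52  0.27]
100 0.0 [-0.15  0.92 -0.77  2.22  1.45  1.68  0.08]
```

```bash
cat > tgt.py <<'E'
from chk2 import *
A=40
def tell(h,S,a=A):
    p,T=tcp(np.array(h,float),S,np.radians(a),G); q=np.array(arm.observe()['joints']); qq,m=follow(q,p,T); print('simerr',round(m,2),'q',qq.round(2)); go(p,T)
Y0d=np.degrees(Y0); XS=sp(Y0d).apply([1,0,0]); TZ=toolR(sp(Y0d),np.radians(A)).apply([0,0,1])
E
python3 -c "
from tgt import *
tell(H0-TZ*.13,sp(Y0d))"
```

```text
simerr 0.01 q [-0.42  0.26 -0.71  2.33  1.48  0.68 -2.11]
dp [0.0317, -0.0389, 0.0852] rot [-0.0792, 0.3652, -0.0111] rows 2.0
```

```bash

python3 -m pendant '[{"dp":[0.008,-0.01,0.02],"rotation":[-0.02,0.09,0],"fingers":-1},{"dp":[0.016,-0.02,0.042],"rotation":[-0.04,0.18,-0.005],"fingers":-1},{"dp":[0.024,-0.03,0.064],"rotation":[-0.06,0.27,-0.01],"fingers":-1},{"dp":[0.0317,-0.0389,0.0852],"rotation":[-0.079,0.365,-0.011],"fingers":-1},{"dp":[0.0317,-0.0389,0.0852],"rotation":[-0.079,0.365,-0.011],"fingers":-1},{"dp":[0.0317,-0.0389,0.0852],"rotation":[-0.079,0.365,-0.011],"fingers":-1}]' 40; python3 L.py
python3 -c "
from tgt import *
for n in('side','top'): cv2.imwrite(f'pics/{n}1.png',arm.get_image(n))
tell(H0,sp(Y0d))"
```

```text
clock: 2.85
position: [0.4466, 0.3215, 0.1788]
ee_rot: [-2.863, -0.329, -1.04]
force: [0.0, 0.0, 0.0]
width: 0.998
[-0.439  0.261 -0.699  2.329  1.481  0.672 -2.118]
simerr 0.0 q [-0.42  0.56 -0.62  2.26  1.88  0.75 -2.37]
dp [0.0015, 0.0009, 0.1297] rot [-0.0011, 0.0019, 0.002] rows 2.1
```

View pics/side1.png

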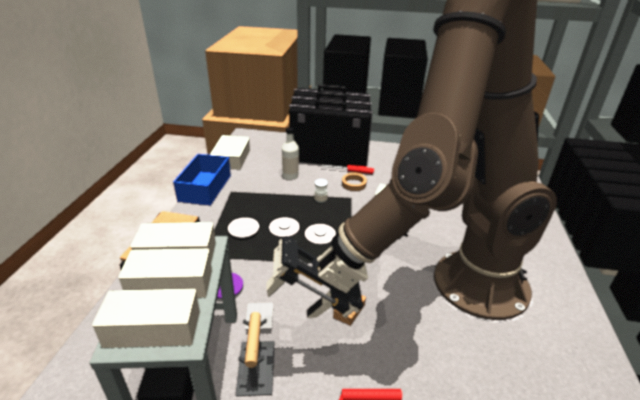

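View pics/top1.png

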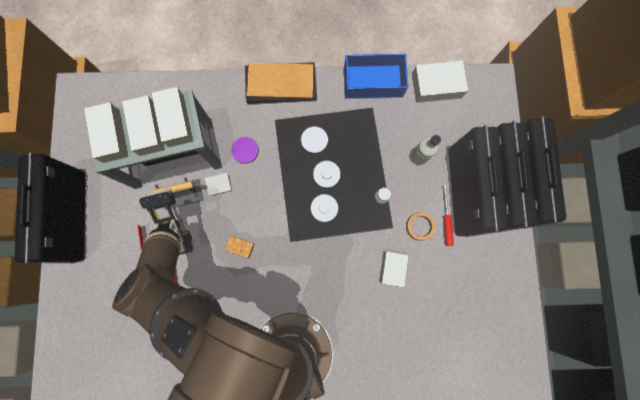

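The pictures show the open gripper leaning in front of the handle, fingers around (290,265) in the side view and (165,205) in the top view, with the rack clear. I'll go in along the tool's z axis.

```bash

python3 -m pendant '[{"dp":[0.0005,0,0.035],"rotation":[0,0,0],"fingers":-1},{"dp":[0.001,0.001,0.07],"rotation":[0,0.002,0.002],"fingers":-1},{"dp":[0.0015,0.001,0.105],"rotation":[0,0.002,0.002],"fingers":-1},{"dp":[0.0015,0.001,0.1297],"rotation":[-0.001,0.002,0.002],"fingers":-1},{"dp":[0.0015,0.001,0.1297],"rotation":[-0.001,0.002,0.002],"fingers":-1},{"dp":[0.0015,0.001,0.1297],"rotation":[-0.001,0.002,0.002],"fingers":-1}]' 40; python3 L.py
python3 -c "
from tgt import *
for n in('side','top'): cv2.imwrite(f'pics/{n}2.png',arm.get_image(n))
s=cv2.imread('pics/side2.png')[250:400,180:340]; t=cv2.imread('pics/top2.png')[140:240,120:260]
cv2.imwrite('pics/z2.png',np.hstack([cv2.resize(s,(400,375),interpolation=2),cv2.resize(t,(400,375),interpolation=2)]))
tell(H0,sp(Y0d))"
```

```text
clock: 3.7
position: [0.5288, 0.3387, 0.0812]
ee_rot: [-2.863, -0.324, -1.042]
force: [0.7, -0.5, -0.3]
width: 0.997
[-0.42   0.56  -0.613  2.264  1.879  0.741 -2.368]
simerr 0.0 q [-0.42  0.56 -0.61  2.26  1.88  0.74 -2.37]
dp [-0.0006, 0.0001, 0.0011] rot [-0.0006, -0.0011, 0.0] rows 0.0
```

View pics/z2.png

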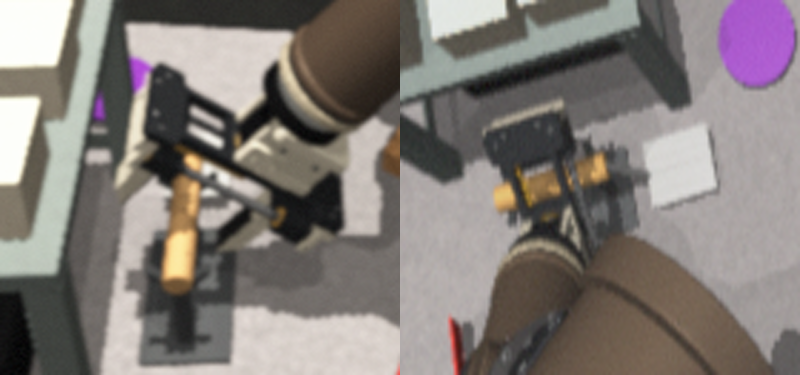

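The handle lies between the open jaws and nothing is touching. I'll close gently and check the force.

```bash

python3 -m pendant '[{"dp":[0,0,0.001],"rotation":[0,0,0],"fingers":1},{"dp":[0,0,0.001],"rotation":[0,0,0],"fingers":1},{"dp":[0,0,0.001],"rotation":[0,0,0],"fingers":1},{"dp":[0,0,0.001],"rotation":[0,0,0],"fingers":1},{"dp":[0,0,0.001],"rotation":[0,0,0],"fingers":1},{"dp":[0,0,0.001],"rotation":[0,0,0],"fingers":1}]' 10; python3 L.py
```

```text
clock: 4.55
position: [0.5295, 0.3393, 0.0809]
ee_rot: [-2.862, -0.325, -1.043]
force: [-0.2, 0.3, 0.8]
width: 0.4
[-0.421  0.562 -0.612  2.263  1.883  0.741 -2.37 ]
```

```bash

python3 -m pendant '[{"dp":[0,0,0],"rotation":[0,0,0],"fingers":1},{"dp":[0,0,0],"rotation":[0,0,0],"fingers":1},{"dp":[0,0,0],"rotation":[0,0,0],"fingers":1}]' 10; python3 L.py
```

```text
clock: 4.92
position: [0.5293, 0.3392, 0.0808]
ee_rot: [-2.862, -0.325, -1.043]
force: [-0.0, -0.8, -0.2]
width: 0.256
[-0.421  0.562 -0.612  2.263  1.883  0.741 -2.37 ]
```

```bash

python3 -m pendant '[{"dp":[0,0,0],"rotation":[0,0,0],"fingers":1},{"dp":[0,0,0],"rotation":[0,0,0],"fingers":1},{"dp":[0,0,0],"rotation":[0,0,0],"fingers":1}]' 55; python3 L.py
python3 -c "
from tgt import *
P,Q,o=pose()
# measured spatula: handle along pads -> h estimate from TCP
h=P-Q.apply([0,0,.0188]); print('grasp pt',h.round(4), (H0+sp(Y0d).apply([0,G,0])).round(4), o['width'], o['force'].round(2), o['ft_torque'].round(3))
u=Q.inv().apply([0,0,1]);xsT=Q.inv().apply(-XS);print('up in tool',u.round(3),'back',xsT.round(3))"
```

```text
clock: 5.3
position: [0.5293, 0.3392, 0.0808]
ee_rot: [-2.862, -0.325, -1.043]
force: [0.2, -0.6, -0.3]
width: 0.245
[-0.421  0.562 -0.612  2.263  1.883  0.741 -2.37 ]
grasp pt [0.5175 0.3365 0.0952] [0.5174 0.3364 0.095 ] 0.24490371485059237 [ 0.2  -0.62 -0.28] [-0.217  0.799 -0.007]
up in tool [ 0.643 -0.    -0.766] back [-0.766 -0.001 -0.643]
```

```bash
python3 -c "
from h import *
P,Q,o=pose(); np.savez('grip.npz',P=P,Q=Q.as_rotvec())"
python3 -m pendant '[{"dp":[0.0077,0,-0.0092],"rotation":[0,0,0],"fingers":1},{"dp":[0.0154,0,-0.0184],"rotation":[0,0,0],"fingers":1},{"dp":[0.0148,0,-0.0332],"rotation":[0,0,0],"fingers":1},{"dp":[0.008,0,-0.0717],"rotation":[0,0,0],"fingers":1},{"dp":[-0.0066,0,-0.1165],"rotation":[0,0,0],"fingers":1},{"dp":[-0.0066,0,-0.1165],"rotation":[0,0,0],"fingers":1}]' 55; python3 L.py
cat > tgt.py <<'E'
from chk2 import *
_g=np.load('grip.npz'); GP,GQ=_g['P'],R.from_rotvec(_g['Q'])
Y0d=np.degrees(Y0); S00=sp(Y0d)
# spatula in tool frame at grip
RST=GQ.inv()*S00; OST=GQ.inv().apply(H0-GP)
def tool_for(h,S):
    T=S*RST.inv(); return np.array(h,float)-T.apply(OST),T
def spat_now():
    P,Q,o=pose(); return P+Q.apply(OST),Q*RST
def tell(h,S):
    p,T=tool_for(h,S); q=np.array(arm.observe()['joints']); qq,m=follow(q,p,T); print('simerr',round(m,2),'q',qq.round(2)); go(p,T)
def tip(h,S): return h+S.apply([0,-.16,-.075])
E
python3 -c "
from tgt import *
h,S=spat_now(); print(h.round(4),S.as_euler('zyx',degrees=True).round(2)); tell([.45,.27,.18],sp(25,25))
cv2.imwrite('pics/side3.png',arm.get_image('side')); cv2.imwrite('pics/top3.png',arm.get_image('top'))
print(proj('side',tip(h,S)),proj('top',tip(h,S)))
"
```

```text
clock: 6.05
position: [0.4496, 0.3217, 0.1675]
ee_rot: [-2.859, -0.329, -1.045]
force: [0.9, 0.6, -1.8]
width: 0.249
[-0.461  0.287 -0.676  2.342  1.543  0.678 -2.181]
[0.4342 0.3334 0.1817] [13.12 -0.12  0.05]
simerr 0.01 q [ 0.08  0.35 -0.89  2.07  0.58  0.67 -0.74]
dp [-0.006, 0.064, 0.0021] rot [0.0965, -0.4371, -0.1852] rows 2.6
[293.27673403 276.86609992] [228.09740269 199.95887058]
```

View pics/side3.png

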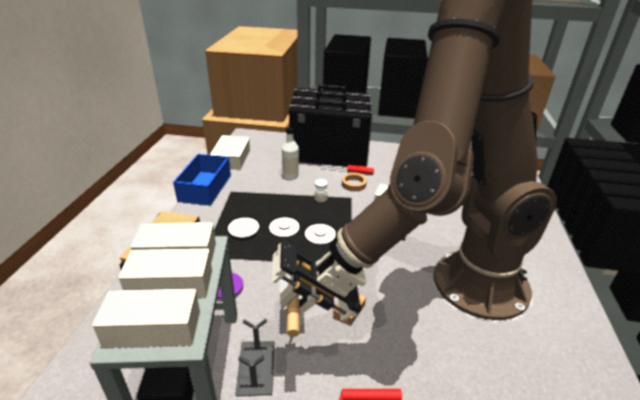

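View pics/top3.png

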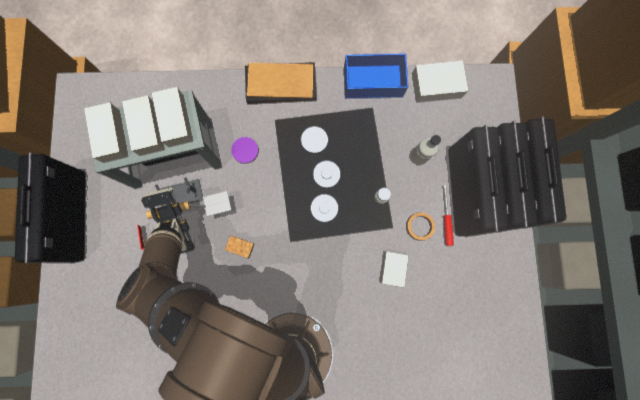

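The spatula is out of its rest and level. The predicted tip (228,200) matches the blade end in the top view. Now I'll carry it across.

```bash

python3 -m pendant '[{"dp":[-0.001,0.012,0],"rotation":[0.02,-0.09,-0.035],"fingers":1},{"dp":[-0.002,0.025,0.0005],"rotation":[0.04,-0.175,-0.074],"fingers":1},{"dp":[-0.004,0.038,0.001],"rotation":[0.058,-0.26,-0.11],"fingers":1},{"dp":[-0.005,0.051,0.002],"rotation":[0.077,-0.35,-0.148],"fingers":1},{"dp":[-0.006,0.064,0.002],"rotation":[0.0965,-0.437,-0.185],"fingers":1},{"dp":[-0.006,0.064,0.002],"rotation":[0.0965,-0.437,-0.185],"fingers":1}]' 55; python3 L.py
python3 -c "
from tgt import *
h,S=spat_now(); print(h.round(4),S.as_euler('zyx',degrees=True).round(2)); tell([.45,.1,.19],sp(60,30))
"
```

```text
clock: 6.9
position: [0.4647, 0.2564, 0.1601]
ee_rot: [-2.99, -0.654, -0.387]
force: [-0.7, 0.8, -1.7]
width: 0.246
[ 0.043  0.343 -0.837  2.062  0.549  0.662 -0.709]
[0.4539 0.2678 0.1782] [ 26.92  22.84 -11.07]
simerr 0.0 q [ 0.71  0.44 -1.18  2.03  0.41  0.83  0.38]
dp [-0.0619, 0.146, -0.0285] rot [0.1314, -0.081, -0.6027] rows 3.3
```

```bash
sed -i "s/as_euler('zyx'/as_euler('ZYX'/" tgt.py
python3 -m pendant '[{"dp":[-0.010,0.024,-0.005],"rotation":[0.022,-0.013,-0.1],"fingers":1},{"dp":[-0.020,0.048,-0.010],"rotation":[0.044,-0.026,-0.2],"fingers":1},{"dp":[-0.030,0.073,-0.014],"rotation":[0.066,-0.04,-0.3],"fingers":1},{"dp":[-0.040,0.097,-0.019],"rotation":[0.088,-0.053,-0.4],"fingers":1},{"dp":[-0.050,0.121,-0.024],"rotation":[0.11,-0.067,-0.5],"fingers":1},{"dp":[-0.062,0.146,-0.0285],"rotation":[0.131,-0.081,-0.603],"fingers":1},{"dp":[-0.062,0.146,-0.0285],"rotation":[0.131,-0.081,-0.603],"fingers":1}]' 55; python3 L.py
python3 -c "
from tgt import *
h,S=spat_now(); print(h.round(4),S.as_euler('ZYX',degrees=True).round(2)); tell([.5,-.1,.18],sp(95,30))
"
```

```text
clock: 7.78
position: [0.4655, 0.0921, 0.1703]
ee_rot: [-2.64, -1.515, -0.228]
force: [0.7, -0.1, -1.1]
width: 0.246
[ 0.705  0.436 -1.164  2.03   0.402  0.825  0.389]
[0.4509 0.0965 0.1888] [59.77 30.07  0.13]
simerr 0.0 q [ 1.01  0.72 -1.27  1.8   0.57  1.14  1.24]
dp [-0.1364, 0.1368, -0.0154] rot [0.1051, 0.0002, -0.607] rows 3.3
```

```bash
cat > srch.py <<'E'
from tgt import *
import sys
rng=np.random.default_rng(0)
q0=np.array(arm.observe()['joints']); FD=float(sys.argv[1])
def fl(q,h,S):
    p,T=tool_for(h,S)
    # coarser follow
    p0,R0=fk(V,q,SS); n=int(max(np.linalg.norm(p-p0)/.04,(T*R0.inv()).magnitude()/.12))+1
    return follow(q,p,T,n=n)
def tail(q,full=True):
    m3=0;E=0
    h,S=flip_pose(np.radians(FD),0,ins=-.02,yo=-.006)
    seq=[(h+[0,0,.06],S),(h,S)]
    for t in (0,30,60,90): seq.append(flip_pose(np.radians(FD),np.radians(t),yo=-.006))
    qs=[]
    for hh,SS_ in seq:
        q,e=fl(q,hh,SS_); E=max(E,e); m3=max(m3,-q[2]); qs.append(q)
        if E>2 or m3>1.265: break
    return E,m3,qs
best=[]
for i in range(150):
    q=q0; way=[];E=0;m3=0
    for k in range(rng.integers(1,3)):
        h=np.array([rng.uniform(.42,.6),rng.uniform(-.2,.15),rng.uniform(.16,.3)]); y=rng.uniform(40,130); r=rng.uniform(0,60); x=rng.uniform(-30,30)
        S=sp(y,r)*R.from_euler('x',np.radians(x)); q,e=fl(q,h,S); E=max(E,e); m3=max(m3,-q[2]); way.append((h.round(3).tolist(),round(y),round(r),round(x)))
        if E>2 or m3>1.26: break
    if E>2 or m3>1.26: continue
    e,m,qs=tail(q); best.append((max(m3,m)+(9 if max(E,e)>2 else 0),way))
best.sort(key=lambda b:b[0])
for b in best[:6]: print(b)
E
for f in 115 125; do timeout 500 python3 srch.py $f; done
```

```text
(np.float64(1.1563315804474714), [([0.427, 0.056, 0.246], 43, 43, -29)])
(np.float64(1.1861325435595276), [([0.442, -0.173, 0.235], 55, 48, -29)])
(np.float64(1.1913372829913715), [([0.473, 0.069, 0.24], 48, 23, -26)])
(np.float64(1.1925635654754592), [([0.524, -0.131, 0.273], 84, 59, -19)])
(np.float64(1.1946398604624946), [([0.426, -0.026, 0.206], 71, 58, -20), ([0.436, -0.093, 0.25], 64, 42, 12)])
(np.float64(1.199588653842998), [([0.469, -0.186, 0.162], 113, 55, 6), ([0.551, -0.01, 0.291], 113, 0, 21)])
(np.float64(1.153598962911244), [([0.427, 0.056, 0.246], 43, 43, -29)])
(np.float64(1.178254477206463), [([0.442, -0.173, 0.235], 55, 48, -29)])
(np.float64(1.1825530096710728), [([0.524, -0.131, 0.273], 84, 59, -19)])
(np.float64(1.1913372829913715), [([0.473, 0.069, 0.24], 48, 23, -26)])
(np.float64(1.1919898354509897), [([0.558, -0.194, 0.178], 63, 52, -11)])
(np.float64(1.1942858107498915), [([0.426, -0.026, 0.206], 71, 58, -20), ([0.436, -0.093, 0.25], 64, 42, 12)])
```

```bash
python3 -c "
from tgt import *
S=sp(84,55)*R.from_euler('x',np.radians(-20)); h=[.524,-.131,.26]
tell(h,S); print(tip(np.array(h),S))
p,T=tool_for(h,S); q,m=follow(np.array(arm.observe()['joints']),p,T)
h,S=flip_pose(np.radians(120),0,ins=-.02,yo=-.006)
for hh,s in [(h+[0,0,.06],S),(h,S)]+[flip_pose(np.radians(120),np.radians(t),yo=-.006) for t in (0,20,40,60,80,90,100)]:
    p,T=tool_for(hh,s); q,m=follow(q,p,T); print(hh.round(3),round(m,2),q.round(2))
"
```

```text
simerr 0.0 q [ 0.9   0.39 -1.19  1.91  0.79  1.04  1.1 ]
dp [-0.1397, 0.1799, -0.101] rot [-0.2331, -0.3734, -0.7031] rows 4.4
[ 0.69768926 -0.16223125  0.25096404]
[ 0.621 -0.235  0.144] 0.0 [ 0.84  1.23 -1.19  0.93  0.46  1.84  2.03]
[ 0.621 -0.235  0.084] 0.0 [ 0.85  1.28 -1.17  0.96  0.49  1.77  2.05]
[ 0.6   -0.199  0.084] 0.0 [ 0.88  1.26 -1.19  1.11  0.48  1.68  1.99]
[ 0.584 -0.17   0.113] 0.0 [ 0.91  1.03 -1.2   1.44  0.62  1.4   1.82]
[ 0.563 -0.134  0.128] 0.0 [ 0.84  0.8  -1.17  1.73  0.8   1.17  1.53]
[ 0.541 -0.096  0.129] 0.0 [ 0.61  0.63 -1.05  1.99  1.08  1.07  1.08]
[ 0.52  -0.06   0.114] 0.0 [ 0.22  0.65 -0.91  2.16  1.35  1.27  0.54]
[ 0.511 -0.045  0.102] 0.0 [ 0.02  0.75 -0.83  2.21  1.41  1.44  0.31]
[ 0.503 -0.031  0.087] 0.0 [-0.16  0.87 -0.74  2.22  1.43  1.61  0.11]
```

```bash

python3 -m pendant '[{"dp":[-0.020,0.026,-0.0144],"rotation":[-0.033,-0.053,-0.1],"fingers":1},{"dp":[-0.040,0.051,-0.029],"rotation":[-0.067,-0.107,-0.2],"fingers":1},{"dp":[-0.060,0.077,-0.043],"rotation":[-0.1,-0.16,-0.3],"fingers":1},{"dp":[-0.080,0.103,-0.058],"rotation":[-0.133,-0.213,-0.4],"fingers":1},{"dp":[-0.100,0.129,-0.072],"rotation":[-0.167,-0.267,-0.5],"fingers":1},{"dp":[-0.120,0.154,-0.087],"rotation":[-0.2,-0.32,-0.6],"fingers":1},{"dp":[-0.1397,0.18,-0.101],"rotation":[-0.233,-0.373,-0.703],"fingers":1},{"dp":[-0.1397,0.18,-0.101],"rotation":[-0.233,-0.373,-0.703],"fingers":1}]' 55; python3 L.py
python3 -c "
from tgt import *
h,S=spat_now(); print(h.round(4),S.as_euler('ZYX',degrees=True).round(2)); 
h,S=flip_pose(np.radians(120),0,ins=-.02,yo=-.006); tell(h+[0,0,.06],S)
"
```

```text
clock: 8.78
position: [0.5433, -0.1343, 0.2449]
ee_rot: [1.819, 2.121, -0.049]
force: [-0.3, -0.4, -1.8]
width: 0.249
[ 0.901  0.393 -1.18   1.905  0.792  1.032  1.101]
[ 0.5245 -0.1325  0.2597] [ 83.81  54.98 -20.03]
simerr 0.0 q [ 0.84  1.22 -1.19  0.93  0.45  1.83  2.03]
dp [-0.0567, 0.0444, 0.1487] rot [0.2724, 1.0091, -0.3072] rows 5.8
```

```bash

python3 -m pendant '[{"dp":[-0.007,0.0055,0.0186],"rotation":[0.034,0.126,-0.038],"fingers":1},{"dp":[-0.0142,0.0111,0.0372],"rotation":[0.068,0.252,-0.077],"fingers":1},{"dp":[-0.0213,0.0166,0.0558],"rotation":[0.102,0.378,-0.115],"fingers":1},{"dp":[-0.0284,0.0222,0.0743],"rotation":[0.136,0.504,-0.154],"fingers":1},{"dp":[-0.0354,0.0278,0.093],"rotation":[0.17,0.63,-0.192],"fingers":1},{"dp":[-0.0425,0.0333,0.1115],"rotation":[0.204,0.757,-0.23],"fingers":1},{"dp":[-0.0496,0.0389,0.13],"rotation":[0.238,0.883,-0.269],"fingers":1},{"dp":[-0.0567,0.0444,0.1487],"rotation":[0.272,1.009,-0.307],"fingers":1},{"dp":[-0.0567,0.0444,0.1487],"rotation":[0.272,1.009,-0.307],"fingers":1},{"dp":[-0.0567,0.0444,0.1487],"rotation":[0.272,1.009,-0.307],"fingers":1}]' 55; python3 L.py
python3 -c "
from tgt import *
h,S=spat_now(); print(h.round(4),S.as_euler('ZYX',degrees=True).round(2)); 
for n in('side','top'): cv2.imwrite(f'pics/{n}4.png',arm.get_image(n))
for c in ((.03,-.16,-.0735),(.03,-.085,-.0735),(-.03,-.16,-.0735),(-.03,-.085,-.0735)):
    p=h+S.apply(c); print(proj('top',p).round(1),proj('side',p).round(1))
h,S=flip_pose(np.radians(120),0,ins=-.02,yo=-.006); tell(h,S)
"
```

```text
clock: 10.02
position: [0.6284, -0.2154, 0.1297]
ee_rot: [-1.249, -2.164, -0.455]
force: [0.2, 0.9, -0.6]
width: 0.246
[ 0.834  1.209 -1.149  0.934  0.42   1.822  2.051]
[ 0.6216 -0.2335  0.144 ] [ 1.1999e+02 -1.0000e-02 -1.0000e-02]
[325.1 115.7] [227.3 203.3]
[337.4 134.7] [251.6 198.9]
[340.8 106.5] [223.9 193. ]
[353.1 125.3] [247.5 189. ]
simerr 0.0 q [ 0.84  1.27 -1.13  0.97  0.46  1.76  2.08]
dp [-0.0405, -0.0007, 0.047] rot [0.0006, 0.0025, 0.0015] rows 1.0
```

View pics/side4.png

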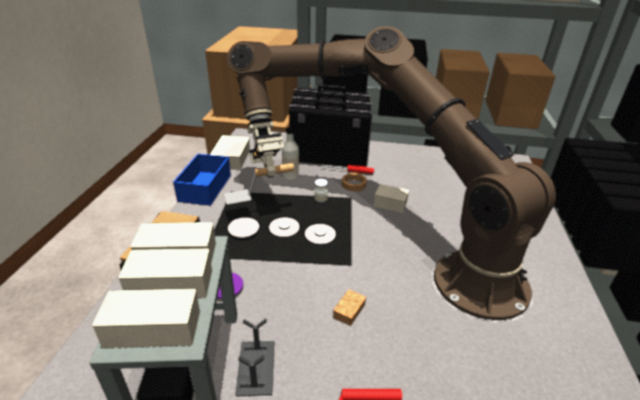

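View pics/top4.png

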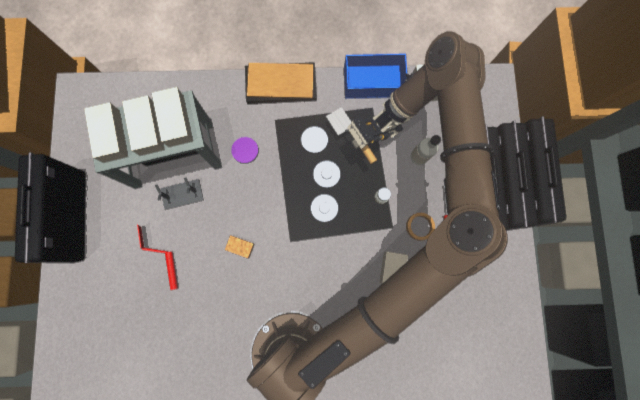

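```bash
python3 -c "
from tgt import *
h,S=spat_now()
im=[]
for n,(r,c) in (('top',(95,285)),('side',(165,205))):
    s=cv2.resize(cv2.imread(f'pics/{n}4.png')[r:r+75,c:c+80],(400,375),interpolation=cv2.INTER_CUBIC)
    for k in ((.03,-.16,-.0735),(.03,-.085,-.0735),(-.03,-.16,-.0735),(-.03,-.085,-.0735)):
        u=(proj(n,h+S.apply(k))-[c,r])*5; cv2.circle(s,tuple(int(x) for x in u),3,(0,0,255),-1)
    im.append(s)
cv2.imwrite('pics/z4.png',np.hstack(im))"
```

```text
(no output)
```

View pics/z4.png

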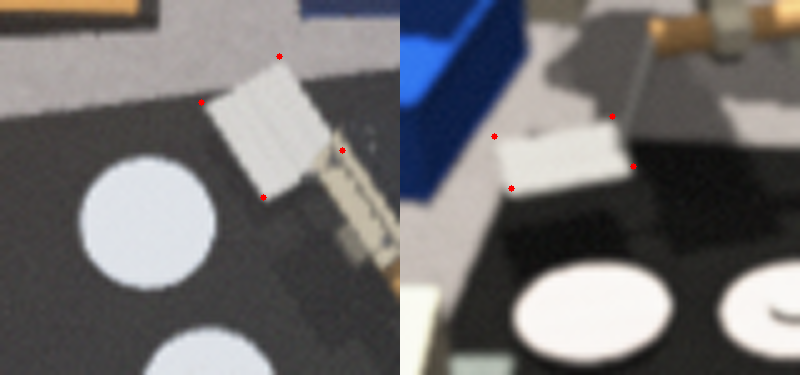

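The blade corners match the predictions to about 1 px in both views. The remaining offset is the same as the disagreement between the two cameras. I'll lower it beside the rim.

```bash

python3 -m pendant '[{"dp":[-0.0135,-0.0002,0.0157],"rotation":[0,0.001,0],"fingers":1},{"dp":[-0.027,-0.0005,0.0313],"rotation":[0,0.002,0.001],"fingers":1},{"dp":[-0.0405,-0.0007,0.047],"rotation":[0.0006,0.0025,0.0015],"fingers":1},{"dp":[-0.0405,-0.0007,0.047],"rotation":[0.0006,0.0025,0.0015],"fingers":1},{"dp":[-0.0405,-0.0007,0.047],"rotation":[0.0006,0.0025,0.0015],"fingers":1}]' 55; python3 L.py
python3 -c "
from tgt import *
h,S=spat_now(); print(h.round(4),S.as_euler('ZYX',degrees=True).round(2)); 
im=[]
for n,(r,c) in (('top',(95,285)),('side',(165,205))):
    i=arm.get_image(n); cv2.imwrite(f'pics/{n}5.png',i)
    s=cv2.resize(i[r:r+75,c:c+80],(400,375),interpolation=cv2.INTER_CUBIC)
    for k in ((.03,-.16,-.0735),(.03,-.085,-.0735),(-.03,-.16,-.0735),(-.03,-.085,-.0735)):
        u=(proj(n,h+S.apply(k))-[c,r])*5; cv2.circle(s,tuple(int(x) for x in u),2,(0,0,255),-1)
    im.append(s)
cv2.imwrite('pics/z5.png',np.hstack(im))
h,S=flip_pose(np.radians(120),0,ins=.022,yo=-.006); tell(h,S)
"
```

```text
clock: 10.75
position: [0.6281, -0.2171, 0.0698]
ee_rot: [-1.249, -2.164, -0.455]
force: [-0.6, -0.7, -1.3]
width: 0.248
[ 0.84   1.267 -1.128  0.965  0.456  1.755  2.076]
[ 0.6213 -0.2352  0.084 ] [ 1.1998e+02 -2.0000e-02 -2.0000e-02]
simerr 0.0 q [ 0.87  1.24 -1.15  1.11  0.44  1.67  2.02]
dp [0.0319, -0.0003, 0.0276] rot [0.0007, 0.0005, 0.0004] rows 0.7
```

View pics/z5.png

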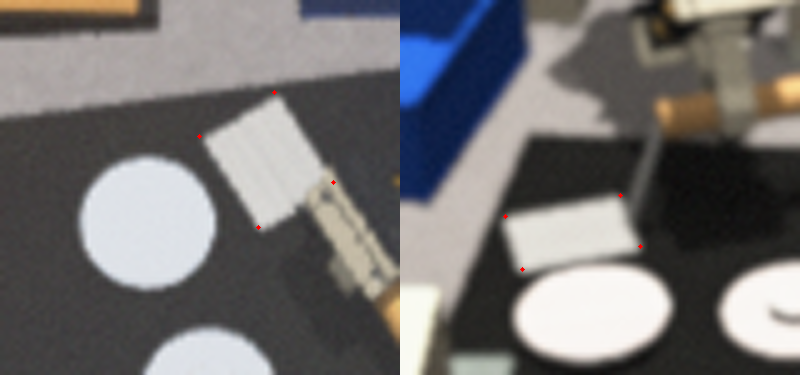

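Geometry checks out: the edge is 64 mm from the plate centre along the push direction, and the plan was 65 mm. I'll slide it under.

```bash

python3 -m pendant '[{"dp":[0.008,0,0.0069],"rotation":[0,0,0],"fingers":1},{"dp":[0.016,0,0.0138],"rotation":[0,0,0],"fingers":1},{"dp":[0.024,0,0.0207],"rotation":[0,0,0],"fingers":1},{"dp":[0.0319,-0.0003,0.0276],"rotation":[0,0,0],"fingers":1},{"dp":[0.0319,-0.0003,0.0276],"rotation":[0,0,0],"fingers":1},{"dp":[0.0319,-0.0003,0.0276],"rotation":[0,0,0],"fingers":1}]' 55; python3 L.py
python3 -c "
from tgt import *
h,S=spat_now(); print(h.round(4),S.as_euler('ZYX',degrees=True).round(2)); 
im=[]
for n,(r,c) in (('top',(95,285)),('side',(165,205))):
    i=arm.get_image(n); cv2.imwrite(f'pics/{n}6.png',i)
    s=cv2.resize(i[r:r+75,c:c+80],(400,375),interpolation=cv2.INTER_CUBIC)
    im.append(s)
cv2.imwrite('pics/z6.png',np.hstack(im))
"
```

```text
clock: 11.6
position: [0.6071, -0.1811, 0.0697]
ee_rot: [-1.25, -2.165, -0.455]
force: [0.4, -0.7, -1.8]
width: 0.246
[ 0.869  1.236 -1.143  1.108  0.438  1.666  2.018]
[ 0.6003 -0.1992  0.0839] [ 1.1996e+02  5.0000e-02 -4.0000e-02]
```

View pics/z6.png

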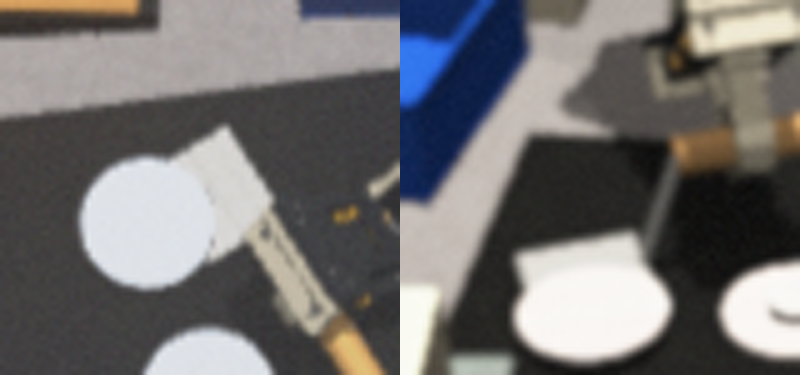

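The blade is 22 mm under the rim and the plate hasn't moved. Next I'll work out the lift arc about the far rim, with clearances.

```bash
cat > arc.py <<'E'
from tgt import *
FY=np.radians(120); S0=spatR(FY); F=S0.apply([1,0,0]); YS=S0.apply([0,1,0])
def pose_th(t,push=0,up=0,ins=.022,off=.0005):
    th=np.radians(t); Ro=R.from_rotvec(YS*th)
    P=PL+F*.0468; P[2]=.004
    if t<20:
        k=t/20; a=flip_pose(FY,0,ins=.022,yo=-.006); b=pose_th(20,ins=ins,off=off)
        h=a[0]*(1-k)+b[0]*k; return h,Ro*S0
    # point on blade top, inserted edge middle, in spat frame: (.03,-.1225-.006+.., -.0735)
    e=np.array([.03,-.1225-.006,-.0735])
    E=P+Ro.apply(-F*(.09-ins))+Ro.apply([0,0,off])
    S=Ro*S0; h=E-S.apply(e)+F*push+np.array([0,0,up]); return h,S
def rows(lst):
    P,Q,o=pose(); q=np.array(o['joints'])
    for a in lst:
        h,S=pose_th(*a); p,T=tool_for(h,S); q,m=follow(q,p,T)
        c=[p+T.apply([sx*.095,sy*.0375,-.0188-.047]) for sx in(-1,1) for sy in(-1,1)]
        lo=min(c,key=lambda v:v[2])
        d=Q.inv().apply(p-P); r=(Q.inv()*T).as_rotvec()
        print(a,'dp',d.round(4).tolist(),'rot',r.round(3).tolist(),'h',h.round(3),'bodylow',lo.round(3),'e',round(m,2),q.round(2)[[2,3,5]])
E
python3 -c "
from arc import *
rows([(t,) for t in range(5,91,5)]+[(90,.02,.005),(90,.04,.01),(95,.05,.02)])"
```

```text
(5,) dp [0.0088, -0.0, 0.001] rot [0.001, -0.087, -0.0] h [ 0.596 -0.192  0.09 ] bodylow [ 0.694 -0.256  0.074] e 0.0 [-1.15  1.2   1.59]
(10,) dp [0.0172, -0.0, 0.0017] rot [0.001, -0.174, -0.0] h [ 0.592 -0.185  0.096] bodylow [ 0.69  -0.25   0.089] e 0.0 [-1.15  1.28  1.51]
(15,) dp [0.0257, -0.0, 0.0022] rot [0.001, -0.261, -0.0] h [ 0.588 -0.177  0.101] bodylow [ 0.686 -0.243  0.104] e 0.0 [-1.15  1.36  1.44]
(20,) dp [0.0341, -0.0, 0.0027] rot [0.001, -0.348, -0.0] h [ 0.584 -0.17   0.107] bodylow [ 0.682 -0.235  0.119] e 0.0 [-1.15  1.44  1.37]
(25,) dp [0.0432, -0.0, 0.0038] rot [0.001, -0.436, -0.0] h [ 0.579 -0.162  0.112] bodylow [ 0.676 -0.226  0.133] e 0.0 [-1.14  1.52  1.31]
(30,) dp [0.0521, -0.0, 0.0058] rot [0.001, -0.523, -0.0] h [ 0.574 -0.154  0.117] bodylow [ 0.67  -0.216  0.147] e 0.0 [-1.14  1.59  1.24]
(35,) dp [0.0608, -0.0, 0.0085] rot [0.001, -0.61, -0.0] h [ 0.569 -0.145  0.121] bodylow [ 0.664 -0.204  0.159] e 0.0 [-1.13  1.66  1.19]
(40,) dp [0.0692, -0.0, 0.012] rot [0.001, -0.697, -0.0] h [ 0.564 -0.136  0.124] bodylow [ 0.657 -0.192  0.171] e 0.0 [-1.
[... 1146 characters left out ...]
0.0709] rot [0.001, -1.483, -0.0] h [ 0.518 -0.056  0.108] bodylow [0.513 0.057 0.074] e 0.0 [-0.82  2.19  1.31]
(90,) dp [0.1261, -0.0001, 0.0796] rot [0.001, -1.57, -0.0] h [ 0.513 -0.048  0.102] bodylow [0.51  0.062 0.059] e 0.0 [-0.78  2.21  1.4 ]
(90, 0.02, 0.005) dp [0.1446, -0.0001, 0.0886] rot [0.001, -1.57, -0.0] h [ 0.503 -0.031  0.107] bodylow [0.5   0.079 0.064] e 0.0 [-0.8   2.21  1.42]
(90, 0.04, 0.01) dp [0.1632, -0.0001, 0.0976] rot [0.001, -1.57, -0.0] h [ 0.493 -0.014  0.112] bodylow [0.49  0.097 0.069] e 0.0 [-0.82  2.21  1.44]
(95, 0.05, 0.02) dp [0.1792, -0.0001, 0.1053] rot [0.001, -1.657, -0.0] h [0.484 0.002 0.115] bodylow [0.483 0.109 0.064] e 0.0 [-0.79  2.21  1.54]
```

Clearances are ample, with the gripper body at least 59 mm up and the joints well inside range. First I'll lift to 45°.

```bash

python3 -m pendant '[{"dp":[0.0044,0,0.0005],"rotation":[0,-0.044,0],"fingers":1},{"dp":[0.0088,0,0.001],"rotation":[0.001,-0.087,0],"fingers":1},{"dp":[0.013,0,0.0014],"rotation":[0.001,-0.13,0],"fingers":1},{"dp":[0.0172,0,0.0017],"rotation":[0.001,-0.174,0],"fingers":1},{"dp":[0.0257,0,0.0022],"rotation":[0.001,-0.261,0],"fingers":1},{"dp":[0.0341,0,0.0027],"rotation":[0.001,-0.348,0],"fingers":1},{"dp":[0.0432,0,0.0038],"rotation":[0.001,-0.436,0],"fingers":1},{"dp":[0.0521,0,0.0058],"rotation":[0.001,-0.523,0],"fingers":1},{"dp":[0.0608,0,0.0085],"rotation":[0.001,-0.61,0],"fingers":1},{"dp":[0.0692,0,0.012],"rotation":[0.001,-0.697,0],"fingers":1}]' 55; python3 L.py
cat > look.py <<'E'
from arc import *
import sys
k=sys.argv[1]
h,S=spat_now(); print(h.round(4),S.as_euler('ZYX',degrees=True).round(2)); im=[]
for n,(r,c) in (('top',(95,275)),('side',(165,205))):
    i=arm.get_image(n); cv2.imwrite(f'pics/{n}{k}.png',i)
    im.append(cv2.resize(i[r:r+90,c:c+96],(400,375),interpolation=cv2.INTER_CUBIC))
cv2.imwrite(f'pics/z{k}.png',np.hstack(im))
E
python3 look.py 7; python3 -c "
from arc import *
rows([(t,) for t in range(40,91,5)])"
```

```text
clock: 12.95
position: [0.5768, -0.1285, 0.1053]
ee_rot: [1.571, 2.719, -0.002]
force: [-0.7, -0.5, -2.1]
width: 0.247
[ 0.817  0.777 -1.104  1.736  0.768  1.128  1.563]
[ 0.564  -0.1361  0.1241] [ 1.1994e+02  4.0140e+01 -4.0000e-02]
(40,) dp [-0.0031, -0.001, 0.0015] rot [0.001, 0.002, 0.005] h [ 0.564 -0.136  0.124] bodylow [ 0.657 -0.192  0.171] e 0.0 [-1.1   1.73  1.13]
(45,) dp [0.0058, -0.0009, -0.0005] rot [0.001, -0.086, 0.005] h [ 0.559 -0.127  0.126] bodylow [ 0.555 -0.015  0.164] e 0.0 [-1.08  1.8   1.08]
(50,) dp [0.0149, -0.0009, -0.0017] rot [0.001, -0.173, 0.005] h [ 0.553 -0.118  0.127] bodylow [ 0.548 -0.003  0.156] e 0.0 [-1.05  1.87  1.05]
(55,) dp [0.024, -0.0008, -0.0021] rot [0.001, -0.26, 0.005] h [ 0.548 -0.109  0.127] bodylow [0.541 0.008 0.148] e 0.0 [-1.02  1.93  1.02]
(60,) dp [0.0331, -0.0008, -0.0018] rot [0.002, -0.348, 0.005] h [ 0.543 -0.099  0.126] bodylow [0.535 0.018 0.138] e 0.0 [-0.98  1.99  1.02]
(65,) dp [0.0421, -0.0007, -0.0006] rot [0.002, -0.435, 0.005] h [ 0.537 -0.09   0.124] bodylow [0.53  0.028 0.126] e 0.0 [-0.95  2.04  1.04]
(70,) dp [0.051, -0.0007, 0.0013] rot [0.002, -0.522, 0.005] h [ 0.532 -0.081  0.121] bodylow [0.525 0.037 0.115] e 0.0 [-0.91  2.09  1.08]
(75,) dp [0.0597, -0.0006, 0.0041] rot [0.002, -0.609, 0.005] h [ 0.527 -0.072  0.118] bodylow [0.52  0.045 0.102] e 0.0 [-0.88  2.13  1.15]
(80,) dp [0.0682, -0.0006, 0.0075] rot [0.003, -0.697, 0.005] h [ 0.522 -0.064  0.113] bodylow [0.516 0.052 0.088] e 0.0 [-0.85  2.17  1.22]
(85,) dp [0.0763, -0.0005, 0.0117] rot [0.003, -0.784, 0.005] h [ 0.518 -0.056  0.108] bodylow [0.513 0.057 0.074] e 0.0 [-0.81  2.19  1.31]
(90,) dp [0.084, -0.0005, 0.0166] rot [0.003, -0.871, 0.005] h [ 0.513 -0.048  0.102] bodylow [0.51  0.062 0.059] e 0.0 [-0.78  2.21  1.4 ]
```

View pics/z7.png

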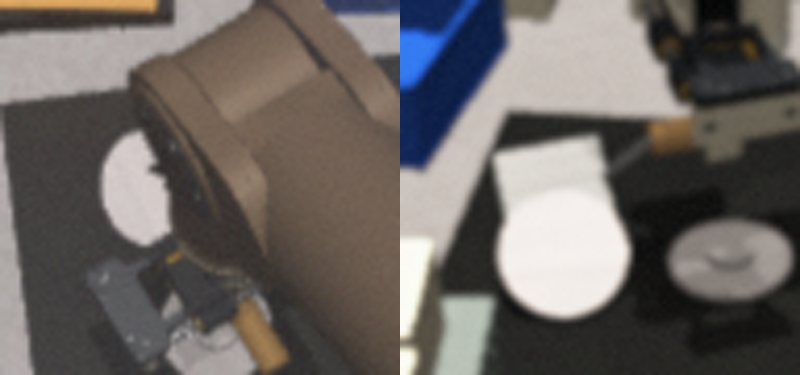

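The plate is tilted about 40° and resting on the blade. Continuing to 80°.

```bash

python3 -m pendant '[{"dp":[0.0058,-0.0009,-0.0005],"rotation":[0.001,-0.086,0.005],"fingers":1},{"dp":[0.0149,-0.0009,-0.0017],"rotation":[0.001,-0.173,0.005],"fingers":1},{"dp":[0.024,-0.0008,-0.0021],"rotation":[0.001,-0.26,0.005],"fingers":1},{"dp":[0.0331,-0.0008,-0.0018],"rotation":[0.002,-0.348,0.005],"fingers":1},{"dp":[0.0421,-0.0007,-0.0006],"rotation":[0.002,-0.435,0.005],"fingers":1},{"dp":[0.051,-0.0007,0.0013],"rotation":[0.002,-0.522,0.005],"fingers":1},{"dp":[0.0597,-0.0006,0.0041],"rotation":[0.002,-0.609,0.005],"fingers":1},{"dp":[0.0682,-0.0006,0.0075],"rotation":[0.003,-0.697,0.005],"fingers":1},{"dp":[0.0682,-0.0006,0.0075],"rotation":[0.003,-0.697,0.005],"fingers":1}]' 55; python3 L.py
python3 look.py 8; python3 -c "
from arc import *
rows([(80,),(84,),(88,),(90,.006),(91,.014,.002),(92,.022,.004),(93,.03,.006),(94,.038,.008),(95,.046,.01)])"
```

```text
clock: 14.18
position: [0.5411, -0.0648, 0.0975]
ee_rot: [1.247, 2.17, -0.457]
force: [-0.6, 0.4, -1.5]
width: 0.25
[ 0.18   0.629 -0.831  2.164  1.335  1.213  0.555]
[ 0.5223 -0.062   0.1121] [121.21  79.89   1.04]
(80,) dp [0.0, -0.0003, -0.0005] rot [-0.002, -0.002, 0.001] h [ 0.522 -0.064  0.113] bodylow [0.516 0.052 0.088] e 0.0 [-0.83  2.17  1.21]
(84,) dp [0.0072, -0.0003, -0.0021] rot [-0.002, -0.071, 0.001] h [ 0.519 -0.058  0.109] bodylow [0.513 0.056 0.077] e 0.0 [-0.81  2.19  1.28]
(88,) dp [0.0144, -0.0003, -0.0033] rot [-0.002, -0.141, 0.001] h [ 0.515 -0.051  0.105] bodylow [0.511 0.06  0.065] e 0.0 [-0.78  2.21  1.35]
(90, 0.006) dp [0.0226, -0.0003, -0.0075] rot [-0.002, -0.176, 0.001] h [ 0.51  -0.043  0.102] bodylow [0.507 0.067 0.059] e 0.0 [-0.77  2.21  1.4 ]
(91, 0.014, 0.002) dp [0.0293, -0.0003, -0.0143] rot [-0.002, -0.194, 0.001] h [ 0.505 -0.035  0.103] bodylow [0.503 0.075 0.058] e 0.0 [-0.77  2.22  1.42]
(92, 0.022, 0.004) dp [0.0359, -0.0003, -0.0211] rot [-0.002, -0.211, 0.001] h [ 0.501 -0.026  0.103] bodylow [0.498 0.083 0.057] e 0.0 [-0.77  2.22  1.45]
(93, 0.03, 0.006) dp [0.0426, -0.0003, -0.0278] rot [-0.002, -0.228, 0.001] h [ 0.496 -0.018  0.104] bodylow [0.494 0.09  0.056] e 0.0 [-0.77  2.22  1.47]
(94, 0.038, 0.008) dp [0.0493, -0.0003, -0.0345] rot [-0.002, -0.246, 0.001] h [ 0.491 -0.01   0.105] bodylow [0.489 0.098 0.055] e 0.0 [-0.77  2.22  1.5 ]
(95, 0.046, 0.01) dp [0.056, -0.0003, -0.0412] rot [-0.002, -0.263, 0.001] h [ 0.486 -0.001  0.105] bodylow [0.485 0.106 0.054] e 0.0 [-0.76  2.22  1.52]
```

View pics/z8.png

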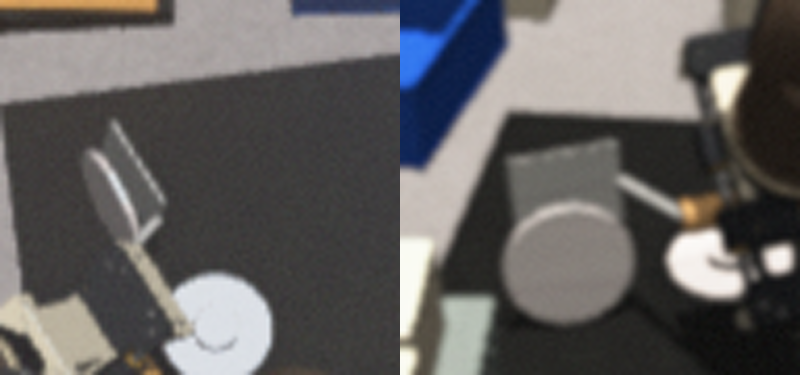

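The plate stands at about 80° on its far rim, backed by the blade. Now I'll tip it over.

```bash

python3 -m pendant '[{"dp":[0.0036,-0.0003,-0.001],"rotation":[-0.002,-0.036,0.001],"fingers":1},{"dp":[0.0072,-0.0003,-0.0021],"rotation":[-0.002,-0.071,0.001],"fingers":1},{"dp":[0.0108,-0.0003,-0.0027],"rotation":[-0.002,-0.106,0.001],"fingers":1},{"dp":[0.0144,-0.0003,-0.0033],"rotation":[-0.002,-0.141,0.001],"fingers":1},{"dp":[0.0185,-0.0003,-0.0054],"rotation":[-0.002,-0.158,0.001],"fingers":1},{"dp":[0.0226,-0.0003,-0.0075],"rotation":[-0.002,-0.176,0.001],"fingers":1},{"dp":[0.026,-0.0003,-0.011],"rotation":[-0.002,-0.185,0.001],"fingers":1},{"dp":[0.0293,-0.0003,-0.0143],"rotation":[-0.002,-0.194,0.001],"fingers":1},{"dp":[0.0326,-0.0003,-0.0177],"rotation":[-0.002,-0.203,0.001],"fingers":1}]' 55; python3 L.py
python3 look.py 9
```

```text
clock: 15.4
position: [0.5231, -0.0354, 0.0913]
ee_rot: [1.152, 1.995, -0.556]
force: [0.1, -0.3, -1.5]
width: 0.249
[-0.07   0.736 -0.767  2.217  1.381  1.436  0.267]
[ 0.5029 -0.0302  0.1032] [ -58.97   88.43 -178.98]
```

View pics/z9.png

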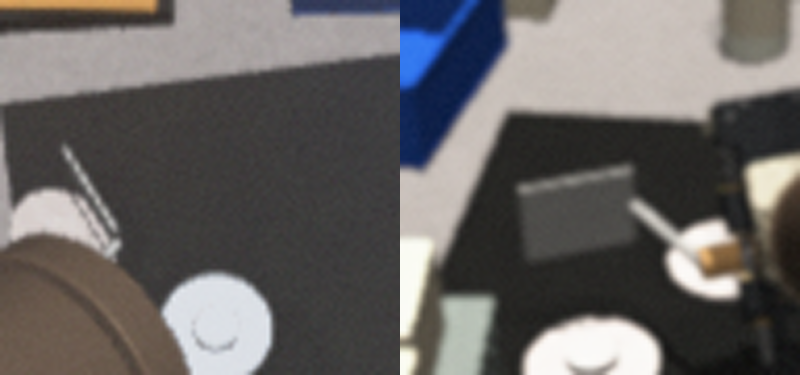

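The plate now lies boss up, seen at the bottom of the side crop. Planning the return.

```bash
cat > ret.py <<'E'
from arc import *
q0=np.array(arm.observe()['joints'])
def trial(ws,v=1):
    q=q0
    worst=0;l=[]
    for h,S in ws:
        p,T=tool_for(h,S); 
        p0,R0=fk(V,q,SS); n=int(max(np.linalg.norm(p-p0)/.02,(T*R0.inv()).magnitude()/.06))+1
        q,m=follow(q,p,T,n=n); worst=max(worst,m); l.append((round(m,2),q.round(2).tolist()))
    return worst,l,q
if __name__=='__main__':
    h,S=spat_now()
    for r1,r2,y1,y2 in [(70,30,90,40),(60,25,100,40),(50,25,90,25),(70,40,80,45),(80,30,60,30)]:
        ws=[(h+[0,0,.1]-F*.02,S),([.45,.1,.22],sp(y1,r1)),([.45,.27,.19],sp(y2,r2)),([.4342,.3334,.1817],S00),(H0,S00)]
        w,l,q=trial(ws); print(r1,r2,y1,y2,w); 
        for x in l: print(x)
E
python3 ret.py
```

```text
70 30 90 40 0.04664915904707358
(np.float64(0.0), [0.04, 0.53, -0.83, 2.16, 1.27, 1.41, 0.53])
(np.float64(0.0), [0.01, 0.54, -0.91, 1.82, 0.72, 1.5, 0.41])
(np.float64(0.0), [0.11, 0.39, -0.9, 1.97, 0.44, 0.79, -0.32])
(np.float64(0.05), [-0.6, 0.26, -0.51, 2.35, 1.53, 0.62, -2.18])
(np.float64(0.0), [-0.54, 0.53, -0.45, 2.27, 1.91, 0.66, -2.43])
60 25 100 40 0.05092456860241282
(np.float64(0.0), [0.04, 0.53, -0.83, 2.16, 1.27, 1.41, 0.53])
(np.float64(0.0), [0.18, 0.46, -1.01, 1.89, 0.69, 1.31, 0.64])
(np.float64(0.0), [0.13, 0.34, -0.9, 2.04, 0.44, 0.66, -0.32])
(np.float64(0.05), [-0.63, 0.25, -0.48, 2.35, 1.53, 0.61, -2.19])
(np.float64(0.0), [-0.56, 0.52, -0.43, 2.27, 1.91, 0.65, -2.44])
50 25 90 25 0.045030593147469565
(np.float64(0.0), [0.04, 0.53, -0.83, 2.16, 1.27, 1.41, 0.53])
(np.float64(0.0), [0.34, 0.44, -1.04, 1.87, 0.55, 1.21, 0.65])
(np.float64(0.0), [0.01, 0.3, -0.79, 2.06, 0.48, 0.66, -0.65])
(np.float64(0.05), [-0.61, 0.26, -0.51, 2.35, 1.53, 0.62, -2.18])
(np.float64(0.0), [-0.54, 0.53, -0.45, 2.27, 1.91, 0.66, -2.43])
70 40 80 45 0.039083054523682194
(np.float64(0.0), [0.04, 0.53, -0.83, 2.16, 1.27, 1.41, 0.53])
(np.float64(0.0), [0.0, 0.56, -0.87, 1.76, 0.66, 1.54, 0.31])
(np.float64(0.0), [0.03, 0.48, -0.88, 1.83, 0.43, 1.03, -0.24])
(np.float64(0.04), [-0.6, 0.26, -0.51, 2.35, 1.53, 0.62, -2.18])
(np.float64(0.0), [-0.54, 0.53, -0.46, 2.27, 1.91, 0.66, -2.43])
80 30 60 30 0.04295784139546175
(np.float64(0.0), [0.04, 0.53, -0.83, 2.16, 1.27, 1.41, 0.53])
(np.float64(0.0), [-0.09, 0.68, -0.72, 1.6, 0.55, 1.75, 0.08])
(np.float64(0.0), [0.02, 0.35, -0.8, 1.98, 0.42, 0.77, -0.49])
(np.float64(0.04), [-0.63, 0.25, -0.48, 2.35, 1.53, 0.61, -2.19])
(np.float64(0.0), [-0.56, 0.52, -0.43, 2.27, 1.91, 0.65, -2.44])
```

```bash
python3 -c "
from arc import *
h,S=spat_now(); tell(h+[0,0,.1]-F*.02,S)"
```

```text
simerr 0.0 q [ 0.04  0.53 -0.83  2.16  1.27  1.41  0.53]
dp [-0.0907, -0.0, -0.0466] rot [0.0, 0.0, 0.0] rows 1.6
```

```bash

python3 -m pendant '[{"dp":[-0.0227,0,-0.0117],"rotation":[0,0,0],"fingers":1},{"dp":[-0.0454,0,-0.0233],"rotation":[0,0,0],"fingers":1},{"dp":[-0.068,0,-0.035],"rotation":[0,0,0],"fingers":1},{"dp":[-0.0907,0,-0.0466],"rotation":[0,0,0],"fingers":1},{"dp":[-0.0907,0,-0.0466],"rotation":[0,0,0],"fingers":1}]' 55; python3 L.py
python3 look.py 10; python3 -c "
from arc import *
tell([.45,.1,.22],sp(90,50))"
```

```text
clock: 16.12
position: [0.5336, -0.0524, 0.1927]
ee_rot: [1.153, 1.993, -0.553]
force: [0.1, -0.6, -2.3]
width: 0.247
[ 0.043  0.525 -0.831  2.159  1.274  1.415  0.534]
[ 0.5134 -0.0473  0.2046] [ -53.18   88.38 -173.18]
simerr 0.0 q [ 0.34  0.44 -1.04  1.87  0.55  1.21  0.65]
dp [0.0933, 0.0158, -0.1345] rot [0.2741, 0.708, 0.4599] rows 4.8
```

View pics/z10.png

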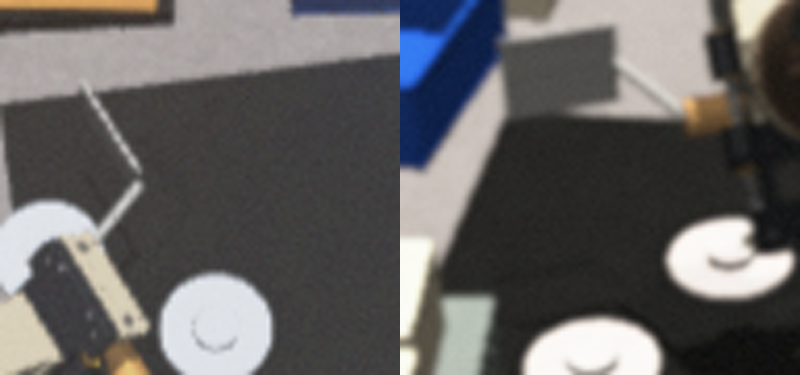

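```bash

python3 -m pendant '[{"dp":[0.0117,0.002,-0.0168],"rotation":[0.034,0.0885,0.0575],"fingers":1},{"dp":[0.0233,0.004,-0.0336],"rotation":[0.069,0.177,0.115],"fingers":1},{"dp":[0.035,0.006,-0.0504],"rotation":[0.103,0.2655,0.1725],"fingers":1},{"dp":[0.0467,0.008,-0.0672],"rotation":[0.137,0.354,0.23],"fingers":1},{"dp":[0.0583,0.01,-0.084],"rotation":[0.171,0.4425,0.2875],"fingers":1},{"dp":[0.07,0.012,-0.1009],"rotation":[0.206,0.531,0.345],"fingers":1},{"dp":[0.0816,0.0138,-0.1177],"rotation":[0.24,0.6195,0.4025],"fingers":1},{"dp":[0.0933,0.0158,-0.1345],"rotation":[0.274,0.708,0.46],"fingers":1},{"dp":[0.0933,0.0158,-0.1345],"rotation":[0.274,0.708,0.46],"fingers":1}]' 55; python3 L.py
python3 look.py 11; python3 -c "
from arc import *
tell([.45,.27,.19],sp(25,25))"
```

```text
clock: 17.35
position: [0.4646, 0.0962, 0.2006]
ee_rot: [2.132, 2.13, -0.189]
force: [0.4, -0.7, -1.3]
width: 0.252
[ 0.336  0.441 -1.031  1.874  0.549  1.209  0.654]
[0.4498 0.0992 0.2192] [90.04 50.03  0.14]
simerr 0.0 q [ 0.    0.3  -0.79  2.06  0.48  0.66 -0.65]
dp [0.1651, -0.0034, -0.0003] rot [-0.0501, 0.3917, 1.1427] rows 6.5
```

View pics/side11.png

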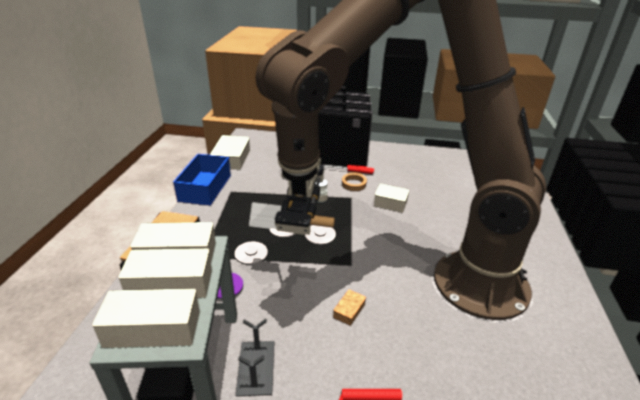

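View pics/top11.png

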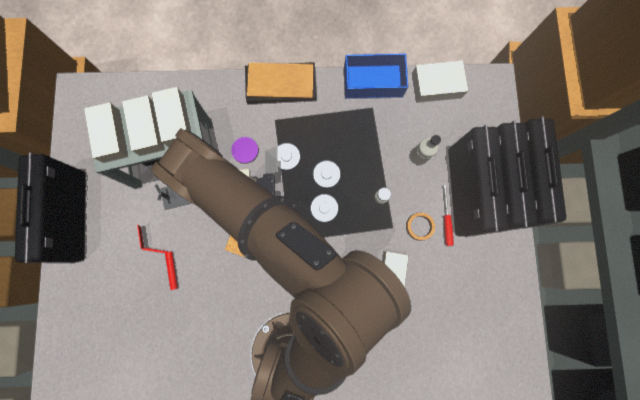

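```bash
cat > wr.py <<'E'
from arc import *
def pts(q):
    # elbow and wrist positions
    yaw0,yawt,d1,d3,d5,d7,a2,a4,a6,b2,b4,b6=V; s=SS
    Rr=R.from_euler('z',yaw0+s[0]*q[0]); p=np.array([0,0,d1])+Rr.apply([a2,b2,0]); Rr=Rr*R.from_euler('y',s[1]*q[1])*R.from_euler('z',s[2]*q[2]); e=p+Rr.apply([a4,b4,d3])
    Rr=Rr*R.from_euler('y',s[3]*q[3])*R.from_euler('z',s[4]*q[4]); w=e+Rr.apply([a6,b6,d5]); return e,w
if __name__=='__main__':
    q=np.array(arm.observe()['joints']); print('now',[x.round(3) for x in pts(q)])
    for h,S in [([.45,.27,.19],sp(25,25)),([.4342,.3334,.1817],S00),(H0,S00)]:
        p,T=tool_for(h,S)
        p0,R0=fk(V,q,SS); dr=(T*R0.inv()).as_rotvec()
        for k in (.25,.5,.75,1):
            q,m=follow(q,p0+(p-p0)*k,R.from_rotvec(dr*k)*R0); print(round(m,2),q.round(2),[x.round(3) for x in pts(q)])
E
python3 wr.py
```

```text
now [array([ 0.222, -0.125,  0.77 ]), array([0.465, 0.161, 0.565])]
0.0 [ 0.3   0.42 -1.    1.9   0.48  1.09  0.39] [array([ 0.213, -0.114,  0.777]), array([0.455, 0.167, 0.562])]
0.0 [ 0.25  0.38 -0.95  1.94  0.44  0.95  0.1 ] [array([ 0.201, -0.099,  0.785]), array([0.435, 0.177, 0.556])]
0.0 [ 0.16  0.34 -0.89  2.    0.42  0.8  -0.23] [array([ 0.188, -0.078,  0.793]), array([0.407, 0.193, 0.545])]
0.0 [ 0.    0.3  -0.79  2.06  0.48  0.66 -0.65] [array([ 0.178, -0.049,  0.801]), array([0.374, 0.218, 0.53 ])]
0.0 [-0.12  0.25 -0.7   2.14  0.64  0.54 -0.91] [array([ 0.156, -0.03 ,  0.809]), array([0.332, 0.227, 0.516])]
0.0 [-0.31  0.22 -0.59  2.22  0.91  0.47 -1.3 ] [array([ 0.141, -0.008,  0.814]), array([0.292, 0.238, 0.498])]
0.0 [-0.47  0.22 -0.52  2.29  1.26  0.5  -1.78] [array([0.14 , 0.015, 0.814]), array([0.254, 0.252, 0.476])]
0.0 [-0.58  0.26 -0.53  2.35  1.53  0.63 -2.18] [array([0.155, 0.042, 0.809]), array([0.217, 0.268, 0.451])]
0.0 [-0.57  0.33 -0.51  2.34  1.64  0.64 -2.26] [array([0.186, 0.059, 0.797]), array([0.237, 0.272, 0.429])]
0.0 [-0.56  0.4  -0.5   2.32  1.74  0.65 -2.33] [array([0.217, 0.075, 0.783]), array([0.257, 0.277, 0.408])]
0.0 [-0.54  0.47 -0.49  2.3   1.83  0.66 -2.38] [array([0.247, 0.088, 0.767]), array([0.277, 0.281, 0.386])]
0.0 [-0.52  0.53 -0.48  2.27  1.9   0.67 -2.42] [array([0.276, 0.1  , 0.749]), array([0.297, 0.286, 0.364])]
```

```bash

python3 -m pendant '[{"dp":[0.0183,0,0],"rotation":[-0.0056,0.0435,0.127],"fingers":1},{"dp":[0.0367,-0.001,0],"rotation":[-0.011,0.087,0.254],"fingers":1},{"dp":[0.055,-0.001,0],"rotation":[-0.017,0.1306,0.381],"fingers":1},{"dp":[0.0734,-0.0015,0],"rotation":[-0.022,0.174,0.508],"fingers":1},{"dp":[0.0917,-0.002,0],"rotation":[-0.028,0.2176,0.635],"fingers":1},{"dp":[0.11,-0.0023,0],"rotation":[-0.033,0.261,0.762],"fingers":1},{"dp":[0.1284,-0.0026,0],"rotation":[-0.039,0.3046,0.889],"fingers":1},{"dp":[0.1467,-0.003,0],"rotation":[-0.0445,0.348,1.016],"fingers":1},{"dp":[0.1651,-0.0034,-0.0003],"rotation":[-0.05,0.392,1.143],"fingers":1},{"dp":[0.1651,-0.0034,-0.0003],"rotation":[-0.05,0.392,1.143],"fingers":1}]' 55; python3 L.py
python3 -c "
from arc import *
h,S=spat_now(); print(h.round(4),S.as_euler('ZYX',degrees=True).round(2))
tell([.4342,.3334,.1817],S00)"
```

```text
clock: 18.7
position: [0.4592, 0.2594, 0.1712]
ee_rot: [-2.986, -0.671, -0.392]
force: [0.0, -1.0, -2.3]
width: 0.25
[-1.00e-03  3.04e-01 -7.86e-01  2.06e+00  4.82e-01  6.63e-01 -6.47e-01]
[0.4482 0.2708 0.1893] [25.23 25.09 -0.11]
simerr 0.01 q [-0.59  0.26 -0.52  2.35  1.53  0.63 -2.18]
dp [0.0163, -0.0604, 0.0081] rot [-0.0986, 0.4361, 0.193] rows 2.6
```

```bash

python3 -m pendant '[{"dp":[0.0027,-0.01,0.0013],"rotation":[-0.0164,0.0727,0.032],"fingers":1},{"dp":[0.0054,-0.02,0.0027],"rotation":[-0.033,0.145,0.064],"fingers":1},{"dp":[0.0081,-0.03,0.004],"rotation":[-0.049,0.218,0.0965],"fingers":1},{"dp":[0.0109,-0.04,0.0054],"rotation":[-0.0657,0.29,0.129],"fingers":1},{"dp":[0.0136,-0.05,0.0067],"rotation":[-0.082,0.363,0.161],"fingers":1},{"dp":[0.0163,-0.0604,0.0081],"rotation":[-0.0986,0.436,0.193],"fingers":1},{"dp":[0.0163,-0.0604,0.0081],"rotation":[-0.0986,0.436,0.193],"fingers":1},{"dp":[0.0163,-0.0604,0.0081],"rotation":[-0.0986,0.436,0.193],"fingers":1}]' 55; python3 L.py
cat > blade.py <<'E'
from arc import *
import sys
h,S=spat_now(); print(h.round(4),S.as_euler('ZYX',degrees=True).round(2)); k=sys.argv[1]
im=[]
for n,(r,c) in (('top',(150,130)),('side',(230,200))):
    i=arm.get_image(n); cv2.imwrite(f'pics/{n}{k}.png',i)
    s=cv2.resize(i[r:r+120,c:c+128],(400,375),interpolation=cv2.INTER_CUBIC); f=400/128
    for e in ((.03,-.16,-.0735),(.03,-.085,-.0735),(-.03,-.16,-.0735),(-.03,-.085,-.0735),(0,.06,0),(0,-.06,0)):
        u=(proj(n,h+S.apply(e))-[c,r]+.5)*f; cv2.circle(s,tuple(int(x) for x in u),2,(0,0,255),-1)
    im.append(s)
cv2.imwrite(f'pics/z{k}.png',np.hstack(im))
E
python3 blade.py 12
```

```text
clock: 19.7
position: [0.4495, 0.3217, 0.1671]
ee_rot: [-2.864, -0.332, -1.043]
force: [0.2, -0.2, -2.1]
width: 0.249
[-0.624  0.256 -0.484  2.35   1.528  0.617 -2.18 ]
[0.4342 0.3334 0.1813] [13.14  0.03 -0.21]
```

View pics/z12.png

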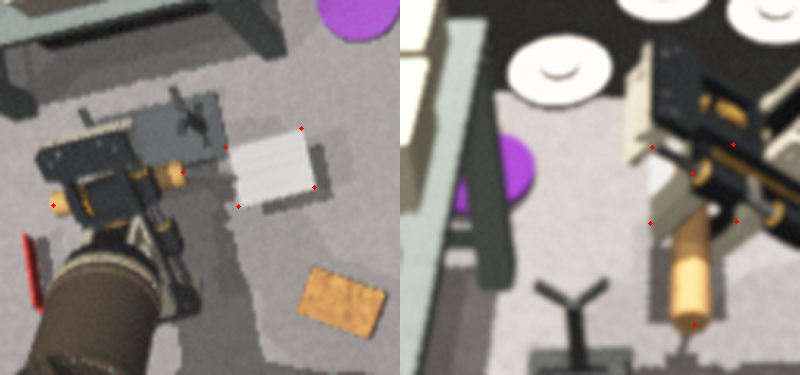

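The grip hasn't shifted and the dots agree to about 1 px. The turned plate shows its boss at (560,65) in the side crop. Next I'll compute the reverse of the lift-out.

```bash
python3 -c "
from arc import *
xs=S00.apply([1,0,0])
for b,u in ((.06,.07),(.04,.06),(.01,.035),(0,.024),(0,.012),(0,.004),(0,0)):
    p,T=tool_for(H0-xs*b+[0,0,u],S00); P,Q,o=pose(); print(b,u,Q.inv().apply(p-P).round(4).tolist(),(Q.inv()*T).as_rotvec().round(4).tolist())"
```

```text
0.06 0.07 [0.0056, 0.0001, 0.0264] [0.0013, 0.0004, 0.002]
0.04 0.06 [0.0145, 0.0001, 0.047] [0.0013, 0.0004, 0.002]
0.01 0.035 [0.0214, 0.0001, 0.0854] [0.0013, 0.0004, 0.002]
0 0.024 [0.022, 0.0001, 0.1002] [0.0013, 0.0004, 0.002]
0 0.012 [0.0143, 0.0, 0.1094] [0.0013, 0.0004, 0.002]
0 0.004 [0.0091, 0.0, 0.1156] [0.0013, 0.0004, 0.002]
0 0 [0.0066, 0.0, 0.1186] [0.0013, 0.0004, 0.002]
```

```bash

python3 -m pendant '[{"dp":[0.0056,0.0001,0.0264],"rotation":[0.0013,0,0.002],"fingers":1},{"dp":[0.0145,0.0001,0.047],"rotation":[0.0013,0,0.002],"fingers":1},{"dp":[0.0214,0.0001,0.0854],"rotation":[0.0013,0,0.002],"fingers":1},{"dp":[0.022,0.0001,0.1002],"rotation":[0.0013,0,0.002],"fingers":1},{"dp":[0.022,0.0001,0.1002],"rotation":[0.0013,0,0.002],"fingers":1},{"dp":[0.0143,0,0.1094],"rotation":[0.0013,0,0.002],"fingers":1},{"dp":[0.0091,0,0.1156],"rotation":[0.0013,0,0.002],"fingers":1},{"dp":[0.0091,0,0.1156],"rotation":[0.0013,0,0.002],"fingers":1},{"dp":[0.0066,0,0.1186],"rotation":[0.0013,0,0.002],"fingers":1},{"dp":[0.0066,0,0.1186],"rotation":[0.0013,0,0.002],"fingers":1},{"dp":[0.0066,0,0.1186],"rotation":[0.0013,0,0.002],"fingers":1}]' 55; python3 L.py
python3 blade.py 13
```

```text
clock: 21.18
position: [0.5294, 0.3393, 0.0811]
ee_rot: [-2.863, -0.325, -1.042]
force: [-0.4, 1.0, -1.1]
width: 0.248
[-0.554  0.523 -0.435  2.273  1.911  0.651 -2.435]
[0.5141 0.3511 0.0953] [1.295e+01 1.000e-02 0.000e+00]
```

View pics/z13.png

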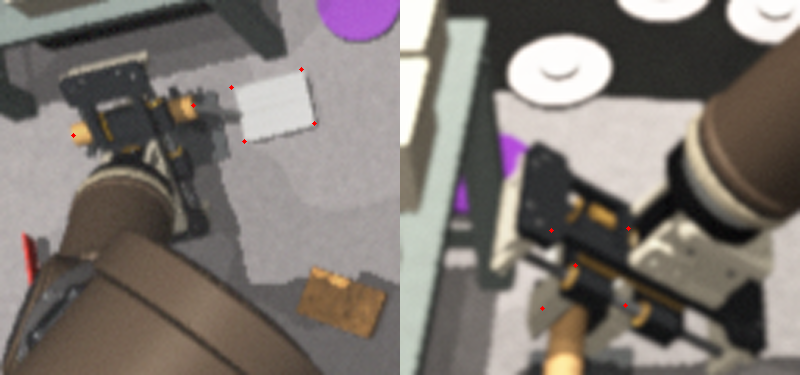

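Back at the grasp pose to within 0.3 mm. Releasing.

```bash

python3 -m pendant '[{"dp":[0,0,0],"rotation":[0,0,0],"fingers":0.3},{"dp":[0,0,0],"rotation":[0,0,0],"fingers":0},{"dp":[0,0,0],"rotation":[0,0,0],"fingers":-0.5},{"dp":[0,0,0],"rotation":[0,0,0],"fingers":-1},{"dp":[0,0,0],"rotation":[0,0,0],"fingers":-1},{"dp":[0,0,0],"rotation":[0,0,0],"fingers":-1},{"dp":[0,0,0],"rotation":[0,0,0],"fingers":-1}]' 20; python3 L.py
python3 blade.py 14
```

```text
clock: 22.15
position: [0.5294, 0.3393, 0.0811]
ee_rot: [-2.863, -0.325, -1.043]
force: [0.6, -0.5, 0.6]
width: 0.954
[-0.554  0.523 -0.435  2.273  1.911  0.651 -2.435]
[0.5141 0.3511 0.0953] [1.294e+01 1.000e-02 1.000e-02]
```

View pics/z14.png

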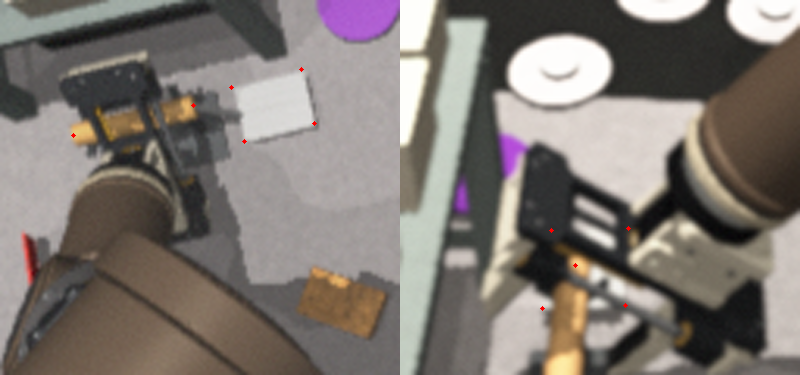

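The jaws are open and the spatula hasn't moved. Backing out along the tool axis.

```bash

python3 -m pendant '[{"dp":[0,0,-0.02],"rotation":[0,0,0],"fingers":-1},{"dp":[0,0,-0.05],"rotation":[0,0,0],"fingers":-1},{"dp":[0,0,-0.09],"rotation":[0,0,0],"fingers":-1},{"dp":[0,0,-0.13],"rotation":[0,0,0],"fingers":-1},{"dp":[0,0,-0.16],"rotation":[0,0,0],"fingers":-1},{"dp":[0,0,-0.16],"rotation":[0,0,0],"fingers":-1},{"dp":[0,0,-0.16],"rotation":[0,0,0],"fingers":-1}]' 20; python3 L.py
python3 - <<'E'
from h import *
t=arm.get_image('top');s=arm.get_image('side'); cv2.imwrite('pics/top15.png',t); cv2.imwrite('pics/side15.png',s)
cv2.imwrite('pics/z15.png',np.hstack([cv2.resize(t[100:250,130:290],(400,375),interpolation=2),cv2.resize(s[200:395,200:408],(400,375),interpolation=2)]))
hs=cv2.cvtColor(t,cv2.COLOR_BGR2HSV)
m=cv2.inRange(hs,(8,90,120),(25,255,255)); k=np.zeros_like(m);k[165:205,140:205]=1; m*=k
c=max(cv2.findContours(m,0,2)[0],key=cv2.contourArea); print('handle',cv2.minAreaRect(c))
m=cv2.inRange(hs,(0,0,190),(180,30,255)); k=np.zeros_like(m);k[165:205,200:240]=1; m*=k
c=max(cv2.findContours(m,0,2)[0],key=cv2.contourArea); print('blade',cv2.minAreaRect(c))
m=cv2.inRange(hs,(0,0,170),(180,40,255)); k=np.zeros_like(m);k[118:235,272:345]=1; m*=k
for c in cv2.findContours(m,0,2)[0]:
    if cv2.contourArea(c)>300:
        e=cv2.fitEllipse(c); P=onz('top',e[0],.01); d=P[:2]-np.array([.567,-.1507]); u=np.array([.9939,.11]); v=np.array([-.11,.9939]); print('plate',np.round(e[0],1),np.round(e[1],1),P.round(4),'mat xy',d@u,d@v)
E
```

```text
clock: 23.12
position: [0.4296, 0.316, 0.2033]
ee_rot: [-2.863, -0.325, -1.043]
force: [0.0, 0.7, 0.3]
width: 0.998
[-0.644  0.151 -0.483  2.342  1.334  0.607 -2.009]
handle ((172.2005615234375, 188.33091735839844), (7.307376384735107, 39.98945236206055), 76.4295654296875)
blade ((217.14602661132812, 183.46630859375), (17.31418228149414, 22.7108097076416), 77.00537872314453)
plate [324.1 207.7] [26.1 26.2] [ 0.4529 -0.1166  0.01  ] mat xy -0.1096352496144614 0.04640350830247632
plate [279.4 234.2] [ 14.9 105.2] [0.3701 0.0308 0.01  ] mat xy -0.1756949812611047 0.20201207005529306
plate [326.3 173.7] [25.4 26. ] [ 0.5666 -0.1279  0.01  ] mat xy 0.0021473647215739453 0.02269775597881872
plate [284.7 155.3] [25.1 29.4] [0.6332 0.0091 0.01  ] mat xy 0.08339867946281096 0.15150867784300245
```

View pics/z15.png

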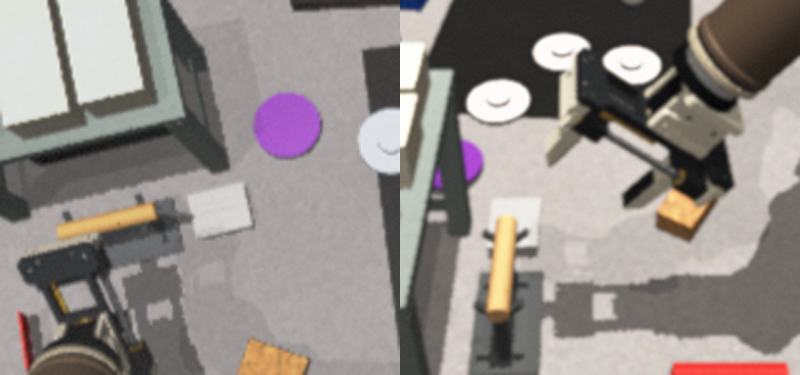

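The handle and blade are back at their starting pixels, to 0.1 px for both. The plate's contour merges with the bench here, so I'll measure it with a stricter mask.

```bash
python3 - <<'E'
from h import *
t=cv2.imread('pics/top15.png');s=cv2.imread('pics/side15.png')
print(t[155,283],t[150,265])
u=np.array([.9939,.11]); v=np.array([-.11,.9939])
for thr in (195,205):
    for n,i,(r0,r1,c0,c1),off in (('top',t,(130,180,262,305),(-.0013,-.002)),('side',s,(230,270,225,282),(.0013,.002))):
        m=cv2.inRange(i,(thr,)*3,(255,)*3); k=np.zeros_like(m);k[r0:r1,c0:c1]=1;m*=k
        c=max(cv2.findContours(m,0,2)[0],key=cv2.contourArea); e=cv2.fitEllipse(cv2.convexHull(c)); P=onz(n,e[0],.010)
        M=np.array([.567,-.1507]) if n=='top' else np.array([.567,-.1507])+[.0026,.004]
        d=P[:2]-M; print(n,thr,np.round(e,1) if 0 else (np.round(e[0],1),np.round(e[1],1)),P.round(4),'mat',(d@u).round(4),(d@v).round(4))
a=cv2.resize(t[125:185,255:319],(400,375),interpolation=cv2.INTER_CUBIC); b=cv2.resize(s[225:273,222:273],(400,375),interpolation=cv2.INTER_CUBIC)
cv2.imwrite('pics/z16.png',np.hstack([a,b]))
E
```

```text
[231 225 221] [160 161 166]
top 195 (array([285.9, 155.9]), array([24.5, 26.2])) [0.6311 0.0051 0.01  ] mat 0.0808 0.1478
side 195 (array([250.6, 252.1]), array([20.9, 32.2])) [0.6337 0.0083 0.01  ] mat 0.0808 0.147
top 205 (array([286. , 155.8]), array([24.2, 25.9])) [0.6313 0.0046 0.01  ] mat 0.081 0.1473
side 205 (array([250.5, 252.1]), array([20.7, 31.8])) [0.634  0.0081 0.01  ] mat 0.0811 0.1468
```

View pics/z16.png

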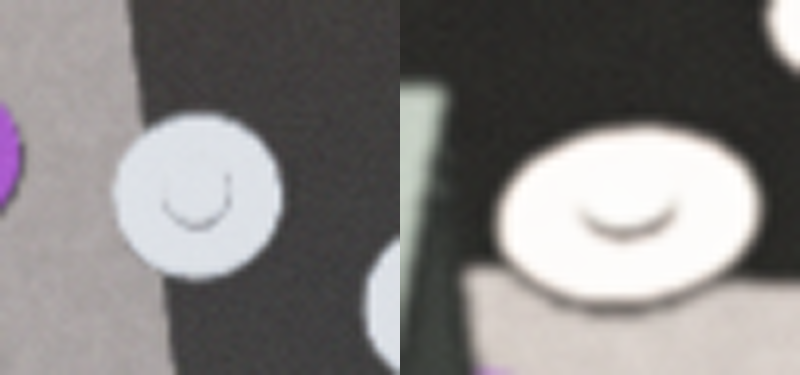

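```bash
python3 - <<'E'
from h import *
a=cv2.imread('pics/top0.png').astype(int);b=cv2.imread('pics/top15.png').astype(int)
for n,(x,y,r) in dict(jar=(384,195,12),spray=(430,148,16),carton=(441,78,28),tape=(421,226,16),driver=(448,215,25),block=(238,246,14),white=(395,268,18),goodA=(324,208,14),goodB=(326,173,14)).items():
    d=np.abs(a-b)[y-r:y+r,x-r:x+r].max(2); print(n,d.mean().round(1),(d>60).sum())
o=arm.observe(); print(o['clock'],o['force'].round(1),np.abs(o['dq']).max())
cv2.imwrite('pics/top16.png',b.astype(np.uint8))
E
```

```text
jar 4.8 0
spray 5.2 0
carton 5.2 0
tape 6.4 0
driver 7.0 0
block 8.0 0
white 26.2 189
goodA 4.7 0
goodB 4.5 0
23.225 [-0.  -0.1  0.2] 0.008173869259476498
```

View pics/top16.png

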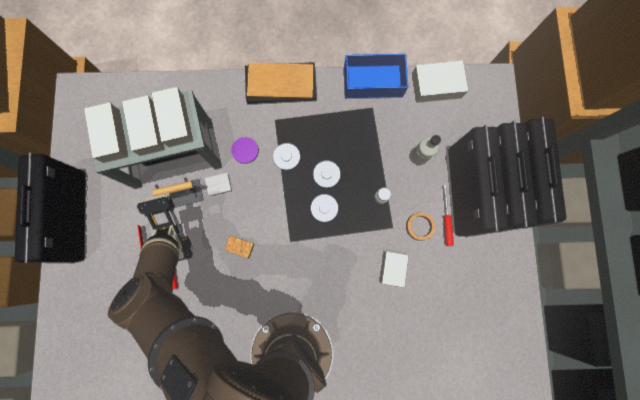

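Everything else is at its starting pixels. The only difference is around the white box at (395,268), where the arm's shadow has gone. Handing in.

```bash
python3 -c "
from cell import arm
print(arm.sign_off())"
```

```text
the job is handed in; nothing more can be done
None
```

I turned the plate over with the spatula and laid the spatula back in its rest. The job was handed in at about 23 s of the 54 s; the hand-in reports no verdict.

**How it went:** I took the spatula with the hand leaned 40°, slid a side edge of the blade about 22 mm under the rim, and raised the plate about its far rim. At about 80° it stood on edge against the blade. I then pushed it past vertical and let it fall boss up, so that last part was a drop, not a controlled lowering.

**Last checks:**
- **Plate:** both cameras show the boss up. The centre is at about x 0.081, y 0.147 m in the mat's frame, so it is inside the ±0.17 m limit. The rim overhangs the +y edge of the mat by about 20 mm, which is more than the roughly 5 mm I planned. I judged it flat from its outline in the pictures and from the centre being 23 mm inside the edge; I did not measure the tilt.
- **Spatula:** the handle and blade are back at their starting pixels, to 0.1 px.
- **Other things:** the other two plates, jar, bottle, tape, carton, screwdriver and cork block show no change in the top view. The robot reads almost no contact force.

**Disagreement:** the two cameras differ by 3–5 mm in absolute position, so I worked from the average of the two.

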